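# Ready the cellar's cider filter

### The arm

A 6-joint arm with a two-finger parallel gripper is mounted at the origin on the work surface. World frame = base frame: x ahead of the robot, y to its left, z up, the work surface at z = 0. Lengths are in mm, angles in degrees, forces in N, time in s.
With the tool pointing down it reaches from about 250 to 800 mm from the base axis. Payload 3.9 kg.
Tool frame: the origin (TCP) lies at the very end of the fingers, on their centre line; the grasp point (between the pads) lies 19 mm behind it (hold_point_z is the distance from the TCP to the grasp point, in mm); z points along the fingers, y is the direction in which the jaws open and shut (so a half turn about z gives the same grasp; the last joint's range is limited). The gripper opens to 85 mm and grips with 20 to 120 N. Pads are 22 mm wide; open, the fingers measure 114 mm over their backs; the gripper's body (76 mm by 85 mm) begins 54 mm behind the grasp point. The pads swing forward as they close: fully open they stand 13 mm farther back than shut.
Start: joints at [63.942, 14.897, -7.913, 67.191, 0, 90], TCP at [230.618, 471.626, 231.304] pointing down, gripper open.
Joint ranges: [-159.42, 159.42], [-47.68, 98.78], [-73.54, 78.23], [-108.79, 121.32], [-90, 84.71], [-180, 180]. Speed limits (degrees/s): [147.25, 147.25, 180, 180, 180, 180].

### API

Orientations are given as [roll, pitch, yaw] about the fixed x, y, z axes, in that order (R = Rz(yaw) Ry(pitch) Rx(roll)).
In Python, from rig import * gives the robot as it stands.
- The arm moves only by the shell command python3 -m jog 'ROWS' [FORCE]. ROWS is JSON, a list that holds one entry, the list of rows, each a list of 7 numbers: the turn, a rotation vector about the world's x, y, z in rad, then the shift along the world's x, y, z in cm, then the opening, from -1 (shut) to 1 (fully open), so that 0 is half open. A call has 1 to 12 rows; each row is the pose to reach, as a shift and turn from the pose measured when the call began; what a row does not reach only later rows make up. A row lasts 1/12 s, in which the tool goes at most 41.7 mm and 7.16 degrees, less where a joint would pass 70% of its speed; a pose out of reach is approached as far as the arm can. A call with a gripper value outside its range is refused whole. The fingers move at their own pace and stop on an object; FORCE is the grip in N (left out, the last holds). Time passes only in rows, so rows that repeat a pose let the fingers close. It gives the time, the measured TCP pose, the force and the opening at its end, in the units of the state.
- sense(): the state, without advancing time (a new reading comes with each control period).
- camera(name): name is "scene" or "top" or "wrist"; returns the picture (384x512x3 uint8, red, green, blue); there is no depth.
- camera_params(name): a dict with "fov_y" (degrees; the focal length in pixels is half the picture's height over the tangent of half this angle, whatever the lens; pixels are square), "cx", "cy" (the principal point, pixels), "R" (3x3) and "t" (3): a world point X has camera coordinates R X + t. Camera axes: x right, y down, z forward; pixel columns grow to the right and rows downward; lengths in mm; the calibration is good to about 2 mm. A picture is of the moment at which its call begins: read the wrist's pose just before it. camera_params takes no time and is no camera call; for the wrist camera it gives the pose at the moment of the call.
- sign_off(): hands the job in, once; it reports no verdict.
Trained networks look in the newest picture that a camera, given by its name, has taken for a name from the list of things; names that differ only in an ending like _2 or _b are one class to them, and where a whole thing is asked for, a point or a joint stands for the part that bears it (a point fixed in the world has none). Each returns a list of dicts, best first, with "p" (0 to 1); they miss things now and then, are a little off and sometimes report something else, mostly with a low value. They report only what shows in the picture. A call takes as long as a camera call. They do not tell look-alikes from the thing itself.
- cut_out(target, camera): "region" (384x512 bool, what is visible of it) and "uv" ([column, row] in pixels, amid what is visible of it).
The state is a dict: "time_s": time; "joint_positions": joint angles; "qvel": joint speeds; "effort": joint torques, N m; "eef_pos": TCP position; "ee_rot": TCP orientation; "wrist_force": force on the tool from outside, world axes, zero at the start; "torque": the same for the moment, N m; "grip_width": finger opening in mm.
Only numpy, scipy, OpenCV 4.12 (cv2) and the standard library are available. Lean on these libraries where they do the work, as an engineer would, in place of code of your own. Each camera call takes 0.05 s, during which the arm holds its last target.

### The job

Get the cider filter ready for tonight's run. First thread the filter rings that are there down the post of the filter stand, green, then yellow, then white, with the black clamp collar last on top, each fully home on the one below (some rings or jars may be missing; then just close up the gap). Next stand the empty jars upright in the pockets of the rack, one at a time, filling the pocket with one dot first, then two dots, then three; and only when all of that is done turn the valve handle to half open (45 degrees, red end over the yellow mark), leaving the other jars and the brush on the bench alone.

Things in the scene. Friction and masses are not known exactly. Their poses are not given: they have to be found in the camera images.
- ring_green: coarse filter ring, outer diameter 64 mm, bore 25 mm, 16 mm thick, about 90 g, lying flat on the bench; origin at the middle of the ring (8 mm above its underside), z is the bore axis (the two faces are alike); green; may be absent
- ring_yellow: medium filter ring, outer diameter 64 mm, bore 25 mm, 16 mm thick, about 90 g, lying flat on the bench; origin at the middle of the ring (8 mm above its underside), z is the bore axis (the two faces are alike); yellow; may be absent
- ring_white: fine filter ring, outer diameter 64 mm, bore 25 mm, 16 mm thick, about 90 g, lying flat on the bench; origin at the middle of the ring (8 mm above its underside), z is the bore axis (the two faces are alike); white; may be absent
- clamp_black: clamp collar, a plain black ring, outer diameter 64 mm, bore 25 mm, 16 mm thick, about 90 g, lying flat on the bench; origin at the middle of the ring (8 mm above its underside), z is the bore axis (the two faces are alike); always there, goes on top of the rings
- jar_a: empty open jar of green glass with a copper rim line, outer diameter 60 mm, 70 mm tall, wall 4 mm, about 160 g, standing on the bench; origin at the centre of its underside, z up its axis; the jars are alike and any of them may go in any pocket; may be absent
- jar_b: empty open jar of green glass with a copper rim line, outer diameter 60 mm, 70 mm tall, wall 4 mm, about 160 g, standing on the bench; origin at the centre of its underside, z up its axis; the jars are alike and any of them may go in any pocket; may be absent
- jar_c: empty open jar of green glass with a copper rim line, outer diameter 60 mm, 70 mm tall, wall 4 mm, about 160 g, standing on the bench; origin at the centre of its underside, z up its axis; the jars are alike and any of them may go in any pocket; may be absent
- stand: fixed filter stand: steel plate 130 x 270 x 6 mm carrying the post and the valve, which stand 145 mm apart along the plate's long side (its y axis); origin at the centre of the plate's underside, x across the plate (away from the robot), z up
- post_foot (a point): foot of the post, on its axis, where the first ring comes to rest, 10 mm above the bench, on a disc of 76 mm diameter. The post is 19 mm in diameter and 66 mm tall, its top 8 mm tapered; a ring fully home has its origin 8, 24, 40 or 56 mm above this point as the 1st, 2nd, 3rd or 4th on the post
- post_tip (a point): top of the post, 66 mm above its foot
- valve (a joint): angle of the valve handle in rad: 0 closed (red end along the stand's +x, at the white mark), 0.785 half open (yellow mark), 1.57 fully open (red end along the stand's +y, green mark); grows counter-clockwise seen from above, left slightly open at random at the start (0 to 0.3). It turns lightly (about 0.1 N m) and stays where it is left
- valve_grip (a point): point on the valve's upright axis, at mid-height of the handle bar (59 mm above the bench). The bar is level, 16 mm wide and 22 mm high, its top 70 mm above the bench, and reaches 50 mm to each side of the axis; the valve body below it is a brass cylinder of 44 mm diameter whose top is 32 mm above the bench
- valve_red_end (a point): end of the handle bar's red half, 50 mm from the valve's axis, at the bar's mid-height
- rack: fixed wooden jar rack, three square pockets in a row 76 mm apart along its y axis, with a dark ledge on the robot's side (its -x) that carries 1, 2 or 3 white dots beside each pocket; origin at the centre of the underside of the pocket block, z up
- pocket1 (a point): centre of the floor of the pocket with 1 dot, 6 mm above the bench; the pocket is 68 x 68 mm inside, its walls 8 mm thick and 26 mm high above this floor. Pocket 1 is at the rack's +y end
- pocket2 (a point): centre of the floor of the pocket with 2 dots, 6 mm above the bench; the pocket is 68 x 68 mm inside, its walls 8 mm thick and 26 mm high above this floor. Pocket 1 is at the rack's +y end
- pocket3 (a point): centre of the floor of the pocket with 3 dots, 6 mm above the bench; the pocket is 68 x 68 mm inside, its walls 8 mm thick and 26 mm high above this floor. Pocket 1 is at the rack's +y end
- tomato_jar: bystander: full red preserving jar with a brass lid, diameter 72 mm, 105 mm tall, origin under its centre; leave alone
- pickle_jar: bystander: full green preserving jar with a steel lid, diameter 68 mm, 100 mm tall, origin under its centre; leave alone
- bottle_brush: bystander: brush lying on the bench, leave alone
There are look-alikes about, which are no part of the job. What is meant by the ring_green is not orange or pink, and is the larger of those in its own colour.

How it is judged:
By the outcome, as a careful person would: the job done as asked, in the order asked, and still so for the second after the job is handed in, with the robot touching nothing.
Of ring_green, ring_yellow, ring_white only 2 to 3 are there at a start; the rules pass over those that are not, and their reading is None.
Of jar_a, jar_b, jar_c only 2 to 3 are there at a start; the rules pass over those that are not, and their reading is None.
At some moment in a run one of ring_green, ring_yellow, ring_white, clamp_black, jar_a, jar_b, jar_c may be knocked a few centimetres aside while the robot is not near it.
Once in a run the grip may slacken for a moment while it holds something.
It also fails if it takes over 210 s, if anything falls off the work surface, if the arm or the gripper's body presses on something with over 40 N, if the wrist force passes 120 N, or if a joint passes its speed limit or range.

## Working session

There is one attempt and no reset: what is moved stays moved. The work goes in short steps, Python scripts to look and compute and a shell command to move; the robot and the scene stay as the last step left them, time stands still between calls to the robot, and variables do not carry over. Pictures are saved under pics/ and viewed, and the job is handed in when it is done.

```bash
ls; mkdir -p pics; python3 - <<'E'
from rig import *
import cv2,numpy as np
print(sense())
for n in ("scene","top","wrist"):
    p=camera_params(n); print(n,p)
    im=camera(n); cv2.imwrite(f"pics/{n}0.png",cv2.cvtColor(im,cv2.COLOR_RGB2BGR))
E
```

```text
pics
{'time_s': 0.0, 'joint_positions': array([ 6.39415545e+01,  1.49347502e+01, -7.98803436e+00,  6.71894185e+01,
        2.23721066e-03,  9.00007108e+01]), 'qvel': array([-0.065272  ,  0.0292671 ,  0.00501698,  0.02813334,  0.04661748,
        0.00483071]), 'effort': array([ 1.79224091e-03, -4.05680323e+01,  2.53922886e+01,  1.87643187e-02,
        2.12541395e-04,  2.51053514e-06]), 'eef_pos': array([230.30899633, 471.01193105, 230.45886738]), 'ee_rot': array([-1.79887797e+02, -2.23581446e-03,  1.53940839e+02]), 'wrist_force': array([-0.34740681,  1.37433271, -1.14498478]), 'torque': array([-0.01044569, -0.02178045, -0.00144492]), 'grip_width': 84.94955197675681}
scene {'fov_y': 43.55381717940579, 'cx': 259.2266246909473, 'cy': 192.2285197594042, 'R': array([[-0.15096534,  0.98834987,  0.01933925],
       [ 0.54454437,  0.09947216, -0.83281253],
       [-0.82503387, -0.11519474, -0.55321721]]), 't': array([  80.74497367, -201.77398016, 1657.22775399])}
top {'fov_y': 50.00663577516029, 'cx': 255.90377850795954, 'cy': 190.18921027868453, 'R': array([[ 0.02019827, -0.99975552,  0.00899612],
       [-0.98673045, -0.02138343, -0.16095269],
       [ 0.16110571, -0.00562578, -0.98692112]]), 't': array([ 11.14423818, 538.2003712 , 946.93800905])}
wrist {'fov_y': 68.52099915998359, 'cx': 250.5709117793598, 'cy': 188.4180632325175, 'R': array([[ 0.43997632,  0.89800549, -0.00264093],
       [ 0.85186262, -0.41643447,  0.31766714],
       [ 0.28416706, -0.14201573, -0.94819861]]), 't': array([-523.16003784,  -40.71215575,  382.16782748])}
```

View pics/scene0.png

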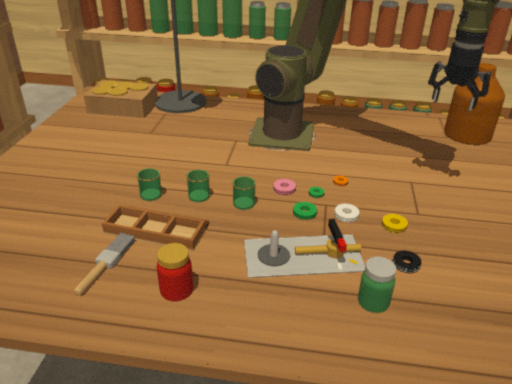

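View pics/top0.png

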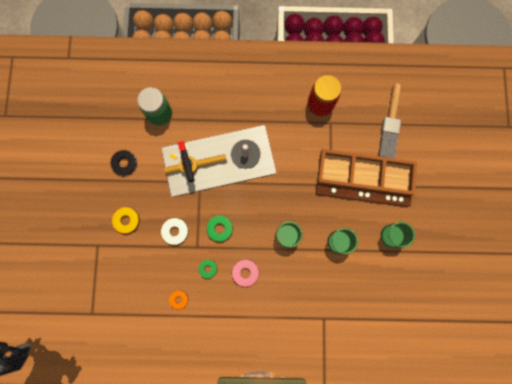

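View pics/wrist0.png

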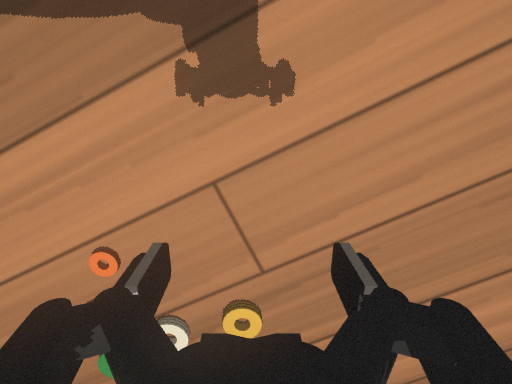

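```bash
cat > h.py <<'E'
from rig import *
import cv2,numpy as np
from scipy.optimize import least_squares
def P(n):
    p=camera_params(n); f=192/np.tan(np.radians(p["fov_y"]/2)); return p,f
def proj(n,X,pp=None):
    p,f=pp or P(n); c=np.atleast_2d(X)@np.array(p["R"]).T+p["t"]; return np.c_[p["cx"]+f*c[:,0]/c[:,2],p["cy"]+f*c[:,1]/c[:,2]]
def back(n,uv,z,pp=None):
    p,f=pp or P(n); R=np.array(p["R"]); d=R.T@np.array([(uv[0]-p["cx"])/f,(uv[1]-p["cy"])/f,1]); o=-R.T@p["t"]
    return o+d*(z-o[2])/d[2]
def cylc(n,xy,r,z0,z1,pp):
    a=np.linspace(0,2*np.pi,60,endpoint=False)
    pts=np.vstack([np.c_[xy[0]+r*np.cos(a),xy[1]+r*np.sin(a),np.full(60,z)] for z in (z0,z1)])
    h=cv2.convexHull(proj(n,pts,pp).astype(np.float32)); m=cv2.moments(h); return np.array([m["m10"]/m["m00"],m["m01"]/m["m00"]]),m["m00"]
def fitcyl(n,region,r,z0,z1,pp=None):
    "cylinder centre xy from region's hull centroid; also area ratio"
    pp=pp or P(n); m=region.astype(np.uint8)
    cs=cv2.findContours(m,cv2.RETR_EXTERNAL,cv2.CHAIN_APPROX_NONE)[0]; c=max(cs,key=cv2.contourArea); h=cv2.convexHull(c); M=cv2.moments(h)
    uv=np.array([M["m10"]/M["m00"],M["m01"]/M["m00"]])
    x0=back(n,uv,(z0+z1)/2,pp)[:2]
    s=least_squares(lambda x:cylc(n,x,r,z0,z1,pp)[0]-uv,x0,x_scale=10,diff_step=1e-4)
    return s.x,uv,M["m00"]/cylc(n,s.x,r,z0,z1,pp)[1]
def save(n,name,im=None):
    im=camera(n) if im is None else im
    cv2.imwrite(f"pics/{name}.png",cv2.cvtColor(im,cv2.COLOR_RGB2BGR)); return im
E
python3 - <<'E'
from h import *
for n in ("top","scene"):
    save(n,n+"1"); pp=P(n)
    for t,r,h in (("ring_green",32,16),("ring_yellow",32,16),("ring_white",32,16),("clamp_black",32,16),("jar_a",30,70),("tomato_jar",36,105),("pickle_jar",34,100)):
        for d in cut_out(t,n):
            if d["p"]<.2: continue
            x,uv,a=fitcyl(n,d["region"],r,0,h,pp); print(n,t,round(d["p"],2),x.round(1),uv.round(),round(a,2))
    for t in ("stand","rack","valve","post_foot"):
        for d in cut_out(t,n)[:2]:
            m=d["region"]; y,x=np.where(m); print(n,t,round(d["p"],2),d["uv"],m.sum(),x.min(),x.max(),y.min(),y.max())
            if n=="top" and t in("stand","rack","valve"): np.save("/tmp/"+t,m) if d["p"]>.5 else 0
E
```

```text
top ring_green 0.94 [340.1  44.7] [245. 273.] 0.86
top ring_green 0.82 [274.3 203.7] [177. 300.] 0.4
top ring_green 0.71 [446.9 111.4] [219. 228.] 0.92
top ring_green 0.57 [349.8 135.5] [207. 268.] 0.42
top ring_yellow 0.65 [461.7 341.1] [125. 220.] 0.92
top ring_white 0.88 [436.7 219.4] [174. 232.] 0.9
top clamp_black 0.67 [607.4 358. ] [123. 162.] 0.93
top clamp_black 0.3 [ 439.8 -326.9] [397. 235.] 1.19
top jar_a 0.89 [ 420.3 -184.7] [342. 241.] 0.89
top jar_a 0.75 [ 575.6 -243.9] [366. 177.] 6.43
top jar_a 0.6 [ 438.5 -315.4] [397. 235.] 0.94
top jar_a 0.6 [433.5 -54.3] [288. 234.] 0.97
top tomato_jar 0.62 [736.1 275.3] [154. 107.] 0.77
top tomato_jar 0.57 [ 773.8 -139. ] [324.  96.] 0.82
top pickle_jar 0.56 [737.  275.7] [154. 107.] 0.84
top stand 0.72 [217.4, 159.2] 5423 162 274 126 195
top stand 0.55 [172.5, 226.3] 465 161 187 219 244
top rack 0.92 [363.9, 176.5] 4437 316 415 149 206
top valve 0.58 [183.9, 161.3] 345 177 194 141 182
top post_foot 0.67 [216.7, 158.6] 5440 162 275 126 196
scene ring_green 0.83 [450.1 107.6] [304. 210.] 0.8
scene ring_green 0.69 [356.3 134.2] [31
[... 315 characters left out ...]
 [304. 251.] 10.24
scene clamp_black 0.83 [611.5 356.2] [407. 262.] 0.89
scene jar_a 0.88 [ 426.  -185.4] [198. 186.] 0.94
scene jar_a 0.82 [ 441.2 -317.2] [150. 184.] 0.93
scene jar_a 0.62 [479.3 214.9] [347. 212.] 0.43
scene tomato_jar 0.8 [ 784.9 -139.9] [175. 273.] 0.88
scene tomato_jar 0.52 [664.7 341.4] [407. 261.] 0.25
scene tomato_jar 0.42 [748.9 273.3] [377. 285.] 0.82
scene pickle_jar 0.64 [745.8 274.3] [377. 285.] 0.89
scene stand 0.55 [304.3, 254.4] 4595 245 364 219 277
scene stand 0.41 [155.8, 225.7] 2940 102 208 206 250
scene rack 0.83 [154.5, 226.0] 3006 101 210 206 250
scene valve 0.69 [336.8, 236.8] 337 328 346 219 251
scene post_foot 0.78 [303.1, 252.5] 4503 244 363 219 277
```

```bash
python3 - <<'E'
import cv2
im=cv2.imread("pics/top0.png")[110:220,140:430]
cv2.imwrite("pics/topz.png",cv2.resize(im,(783,297),interpolation=cv2.INTER_CUBIC))
E
```

```text
(no output)
```

View pics/topz.png

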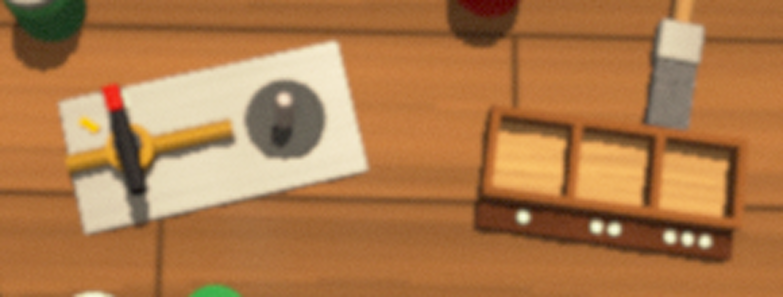

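```bash
python3 - <<'E'
import cv2
im=cv2.imread("pics/scene0.png")[200:290,230:390]
cv2.imwrite("pics/scz.png",cv2.resize(im,(800,450),interpolation=cv2.INTER_CUBIC))
im=cv2.imread("pics/scene0.png")[165:255,95:265]
cv2.imwrite("pics/scz2.png",cv2.resize(im,(765,405),interpolation=cv2.INTER_CUBIC))
E
python3 - <<'E'
from h import *
p,f=P("wrist");print("wristcam centre",-np.array(p["R"]).T@p["t"])
R=np.array(p["R"]);s=sense();print(s["eef_pos"],R.T@[0,0,1])
E
```

```text
wristcam centre [156.4163149  507.44073037 374.67948146]
[230.60745848 471.62889094 231.31401389] [ 0.28490489 -0.14051018 -0.94820151]
```

View pics/scz.png

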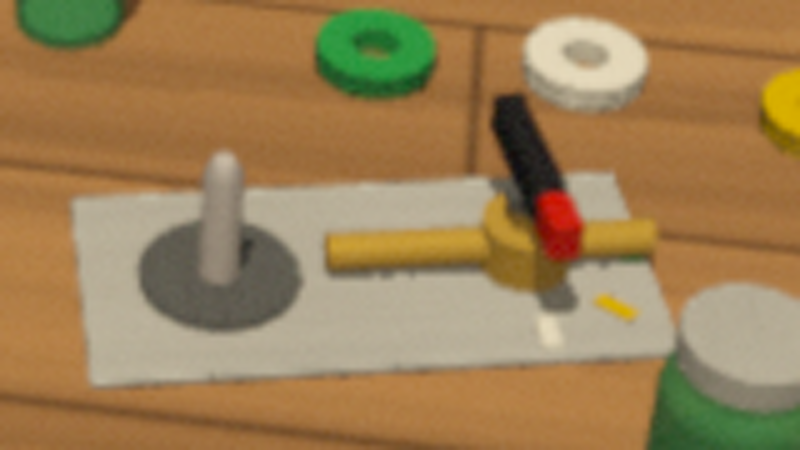

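View pics/scz2.png

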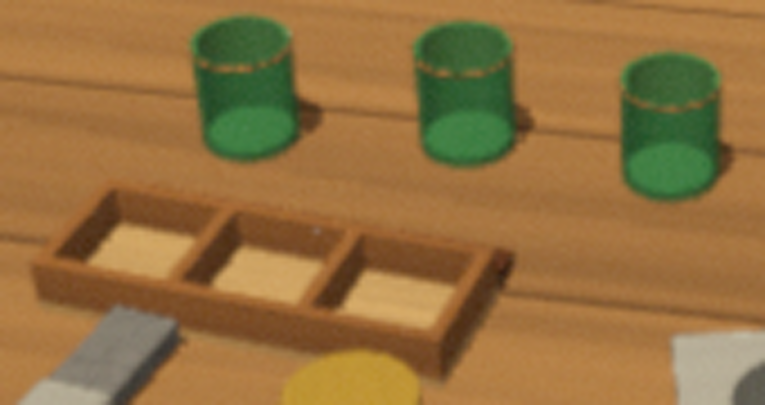

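```bash
python3 - <<'E'
from h import *
tp=P("top");sp=P("scene")
T=lambda u,v:(140+(u-.85)/2.7,110+(v-.85)/2.7); S=lambda u,v:(230+(u-2)/5,200+(v-2)/5); S2=lambda u,v:(95+(u-1.75)/4.5,165+(v-1.75)/4.5)
b=lambda n,uv,z:back(n,uv,z,tp if n=="top" else sp).round(1)[:2]
print("disc",b("top",T(285.5,119),10),b("scene",S(220,275),10))
print("tip",b("top",T(285,100),75),b("scene",S(223,155),73))
print("bar mid", b("top",T(124.5,139),70)," plate corners top",[b("top",T(*c),6) for c in((59,102),(337,42),(368,170),(88,234))])
print("plate corners scene",[b("scene",S(*c),6) for c in((72,200),(612,175),(675,353),(92,383))])
print("bar red", b("top",T(111,86),70),b("top",T(138,193),70))
# dots z32?, rack outer corners (z=32)
print("rack top",[b("top",T(*c),32) for c in((493,106),(746,143),(738,218),(482,200))])
print("rack scene",[b("scene",S2(*c),32) for c in((113,187),(515,250),(443,345),(38,265))])
E
```

```text
disc [635.9  50.5] [642.6  50. ]
tip [636.5  49.9] [633.1  47.9]
bar mid [599.5 189.7]  plate corners top [array([648.6, 263.7]), array([713.2,   3.6]), array([589.8, -27.4]), array([523.9, 229.9])]
plate corners scene [array([595.8, -28.2]), array([530.1, 231.6]), array([655.3, 258.6]), array([719.3,   3. ])]
bar red [647.1 203.9] [551.7 175.7]
rack top [array([ 646.9, -140. ]), array([ 617.2, -371.6]), array([ 547.5, -361.4]), array([ 559. , -129.6])]
rack scene [array([ 550.3, -358.6]), array([ 568. , -120.7]), array([ 653.8, -137.9]), array([ 626.3, -369.8])]
```

```bash
python3 -m jog '[[[0,0,-1.117,21.8,-36.2,0,1],[0,0,-1.117,21.8,-36.2,0,1],[0,0,-1.117,21.8,-36.2,0,1],[0,0,-1.117,21.8,-36.2,0,1],[0,0,-1.117,21.8,-36.2,0,1],[0,0,-1.117,21.8,-36.2,0,1],[0,0,-1.117,21.8,-36.2,0,1],[0,0,-1.117,21.8,-36.2,0,1],[0,0,-1.117,21.8,-36.2,0,1],[0,0,-1.117,21.8,-36.2,0,1],[0,0,-1.117,21.8,-36.2,0,1],[0,0,-1.117,21.8,-36.2,0,1]]]'
python3 - <<'E'
from h import *
s=sense();print(s["eef_pos"],s["ee_rot"],s["qvel"].round(1)); pp=P("wrist"); save("wrist","w1")
print(proj("wrist",s["eef_pos"],pp))
for d in cut_out("ring_green","wrist"):
    print(d["p"],*fitcyl("wrist",d["region"],32,0,16,pp))
E
```

```text
time_s: 2.35
eef_pos: [449.8, 107.5, 231.3]
ee_rot: [180.0, 0.0, 89.7]
wrist_force: [-0.5, 1.1, 0.3]
grip_width: 85.5
[449.8196578  107.53151486 231.29844216] [1.79976270e+02 1.14483042e-03 8.96549389e+01] [ 3.9 -0.7 -1.2  0.8  1.6  1.3]
[[252.29184868 243.58194868]]
0.96 [350.43118948 135.67871637] [173.61111111 137.51425439] 0.4287901525270871
0.84 [447.13659625 109.82645893] [249.13957833 156.99590784] 0.9654753997018798
0.78 [341.13684272  43.91186404] [173.33225712 203.82007631] 0.9592803021344073
0.69 [276.63947036 201.56928196] [107.80874317  83.11534485] 0.42424879254686687
0.35 [627.04499987 191.59528516] [395.87321016  89.7569669 ] 0.83014849980004
```

View pics/w1.png

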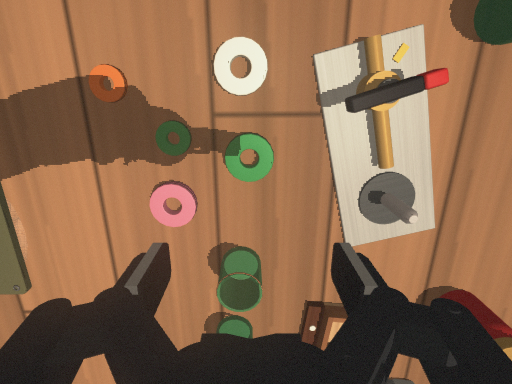

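```bash
python3 -m jog '[[[0,0,0.006,-0.27,0.23,-4,1],[0,0,0.006,-0.27,0.23,-8,1],[0,0,0.006,-0.27,0.23,-12,1],[0,0,0.006,-0.27,0.23,-16,1],[0,0,0.006,-0.27,0.23,-19,1],[0,0,0.006,-0.27,0.23,-21,1],[0,0,0.006,-0.27,0.23,-22,1],[0,0,0.006,-0.27,0.23,-23,1],[0,0,0.006,-0.27,0.23,-23.3,1],[0,0,0.006,-0.27,0.23,-23.3,1],[0,0,0.006,-0.27,0.23,-23.3,1]]]'
python3 - <<'E'
from h import *
s=sense();print(s["wrist_force"]); save("scene","s2")
im=cv2.imread("pics/s2.png")[150:260,230:390];cv2.imwrite("pics/s2.png",cv2.resize(im,(800,550),interpolation=cv2.INTER_CUBIC))
E
```

```text
time_s: 3.37
eef_pos: [445.3, 113.2, -1.4]
ee_rot: [-180.0, -0.0, 90.4]
wrist_force: [0.8, -0.2, 0.6]
grip_width: 85.5
[ 0.80171081 -0.180381    0.628514  ]
```

View pics/s2.png

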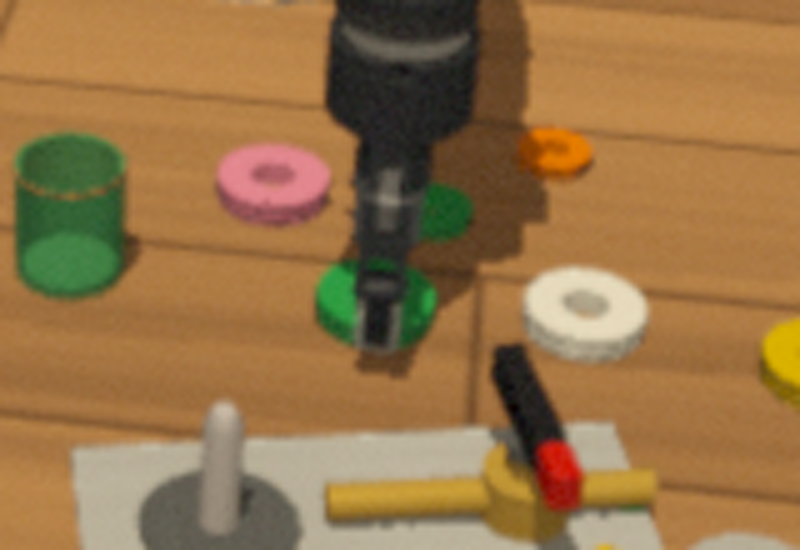

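```bash
python3 -m jog '[[[0,0,0,0.18,-0.34,-0.15,1],[0,0,0,0.18,-0.34,-0.15,1],[0,0,0,0.18,-0.34,-0.15,1],[0,0,0,0.18,-0.34,-0.15,-1],[0,0,0,0.18,-0.34,-0.15,-1],[0,0,0,0.18,-0.34,-0.15,-1],[0,0,0,0.18,-0.34,-0.15,-1],[0,0,0,0.18,-0.34,-0.15,-1],[0,0,0,0.18,-0.34,-0.15,-1],[0,0,0,0.18,-0.34,-0.15,-1],[0,0,0,0.18,-0.34,-0.15,-1],[0,0,0,0.18,-0.34,-0.15,-1]]]' 50
python3 -c "
from h import *
s=sense();print(s['eef_pos'],s['grip_width'],s['wrist_force'])"
```

```text
time_s: 4.42
eef_pos: [447.8, 109.6, -1.6]
ee_rot: [179.9, -0.1, 90.3]
wrist_force: [-0.9, -1.3, 11.1]
grip_width: 62.4
[447.84046022 109.58720291  -1.61781859] 62.37540350177793 [-0.92475273 -1.33600689 11.09394429]
```

```bash
python3 -m jog '[[[0,0,0,0,0,2,-1],[0,0,0,0,0,6,-1],[0,0,0,0,0,10,-1],[0,0,0,0,0,13,-1],[0,0,0,3,-1,15,-1],[0,0,0,6,-2,16,-1],[0,0,0,9,-3,16,-1],[0,0,0,11,-4,16,-1],[0,0,0,13,-5,16,-1],[0,0,0,13,-5,16,-1],[0,0,0,13,-5,16,-1],[0,0,0,13,-5,16,-1]]]'
python3 - <<'E'
from h import *
s=sense();print(s["eef_pos"],s["ee_rot"],s["grip_width"]); pp=P("wrist"); save("wrist","w2");save("scene","s3");save("top","t3")
for n in ("top","scene"):
  for d in cut_out("ring_green",n):
    print(n,d["p"],*fitcyl(n,d["region"],32,s["eef_pos"][2],s["eef_pos"][2]+16))
E
```

```text
time_s: 5.42
eef_pos: [576.8, 59.5, 157.8]
ee_rot: [-179.9, -0.1, 90.3]
wrist_force: [-0.6, -0.5, -0.9]
grip_width: 62.1
[576.80673987  59.50319925 157.78420506] [-1.79938595e+02 -6.47180230e-02  9.03319552e+01] 62.11579855030797
top 0.6 [ 730.45025332 -120.4596665 ] [323.45924051  95.75949367] 1.3606106765297543
scene 0.78 [577.09773428  77.35805171] [291.84191176 184.46446078] 0.2648186300611409
scene 0.63 [596.2871295 133.4639244] [316.41666667 191.58898305] 0.21751376682322277
scene 0.56 [541.83902371 184.1194947 ] [339.92329149 180.82147838] 0.2406222748156892
scene 0.42 [629.37599203 -23.84427299] [243.34315376 192.671156  ] 1.0741865070100924
scene 0.31 [797.98257125 307.75640508] [406.9471711  261.66837082] 0.5392191116704151
```

View pics/w2.png

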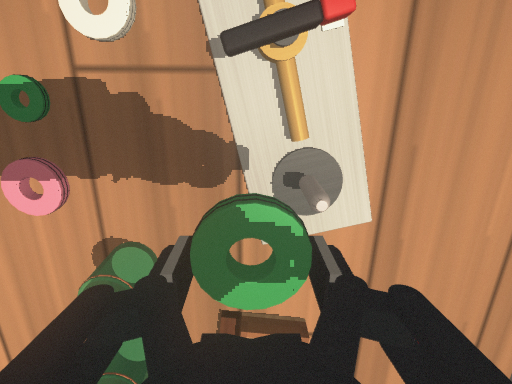

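View pics/t3.png

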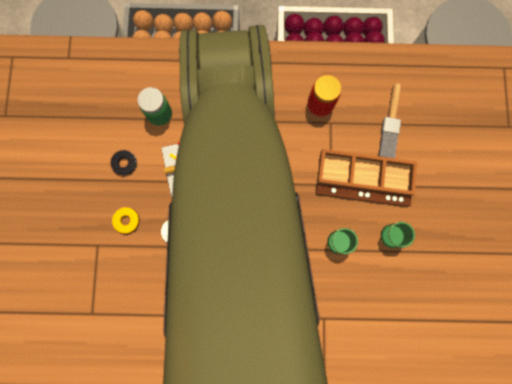

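```bash
python3 - <<'E'
from h import *
s=sense(); pp=P("wrist"); im=save("wrist","w3")
np.set_printoptions(precision=1,suppress=True)
# ring hole & hull
hsv=cv2.cvtColor(im,cv2.COLOR_RGB2HSV)
g=((hsv[...,0]>50)&(hsv[...,0]<85)&(hsv[...,1]>100)).astype(np.uint8); g[:190]=0; g[:,:185]=0; g[:,320:]=0
x,uv,a=fitcyl("wrist",g,32,s["eef_pos"][2],s["eef_pos"][2]+16,pp); print("ring in hand",x,uv,a,"tcp",s["eef_pos"])
d=((hsv[...,1]<45)&(hsv[...,2]>50)&(hsv[...,2]<125)).astype(np.uint8); d[:140]=0;d[225:]=0;d[:,:262]=0;d[:,350:]=0
d=cv2.morphologyEx(d,cv2.MORPH_OPEN,np.ones((3,3)))
cv2.imwrite("pics/m.png",d*255)
x,uv,a=fitcyl("wrist",d,38,6,10,pp); print("disc",x,uv,a)
print("tip",back("wrist",(321.5,206),76,pp))
E
```

```text
ring in hand [576.1  57.4] [250.6 254.9] 0.9199327290383943 tcp [577.1  60.  158.5]
disc [635.3  44.4] [304.5 186.5] 0.767818739089676
tip [637.5  50.1  76. ]
```

View pics/m.png

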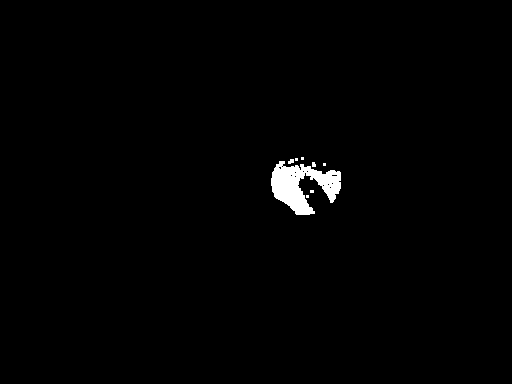

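```bash
python3 - <<'E'
from h import *
pp=P("wrist"); np.set_printoptions(precision=1,suppress=True)
print(back("wrist",(307,181),10,pp), back("wrist",(250.5,252),158.5,pp),back("wrist",(250.5,252),174.5,pp))
im=cv2.imread("pics/w3.png")[140:320,170:370];cv2.imwrite("pics/w3z.png",cv2.resize(im,(660,594),interpolation=cv2.INTER_CUBIC))
E
```

```text
[637.6  52.5  10. ] [576.3  54.4 158.5] [576.2  64.1 174.5]
```

View pics/w3z.png

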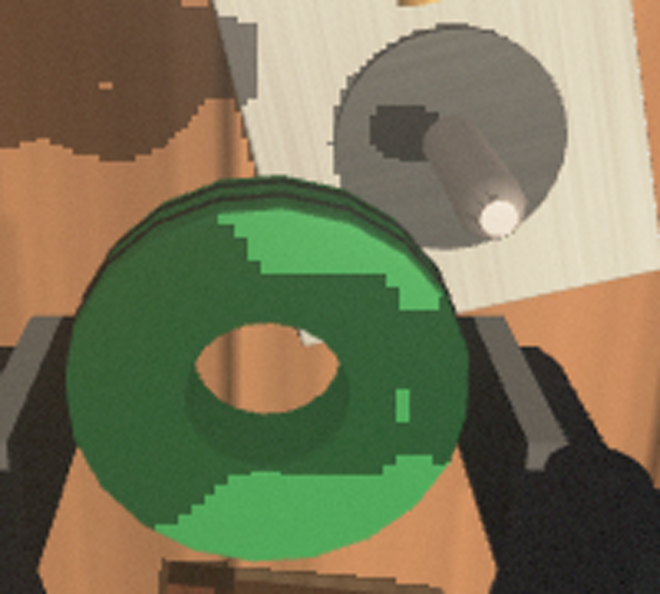

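```bash
python3 -m jog '[[[0,0,0,3,-0.4,0,-1],[0,0,0,6,-0.83,0,-1],[0,0,0,6.1,-0.83,-3,-1],[0,0,0,6.1,-0.83,-6,-1],[0,0,0,6.1,-0.83,-6.8,-1],[0,0,0,6.1,-0.83,-6.8,-1],[0,0,0,6.1,-0.83,-6.8,-1],[0,0,0,6.1,-0.83,-6.8,-1]]]'
python3 - <<'E'
from h import *
s=sense();print(s["eef_pos"],s["ee_rot"]); pp=P("wrist");im=save("wrist","w4")
print(proj("wrist",[s["eef_pos"]],pp),proj("wrist",[[637.5,50.8,76],[637.5,50.8,10]],pp))
im=cv2.imread("pics/w4.png")[140:340,130:370];cv2.imwrite("pics/w4z.png",cv2.resize(im,(720,600),interpolation=cv2.INTER_CUBIC))
im=save("scene","s4");im=cv2.imread("pics/s4.png")[150:290,200:400];cv2.imwrite("pics/s4.png",cv2.resize(im,(800,560),interpolation=cv2.INTER_CUBIC))
E
```

```text
time_s: 6.38
eef_pos: [639.1, 51.9, 92.4]
ee_rot: [179.8, -0.1, 90.4]
wrist_force: [-0.5, 0.2, -0.6]
grip_width: 62.5
[639.13563539  51.88659026  92.3950844 ] [ 1.79800473e+02 -7.47834382e-02  9.03982860e+01]
[[252.31935284 243.61485027]] [[249.46063633 232.06642253]
 [249.45859701 196.17418917]]
```

View pics/w4z.png

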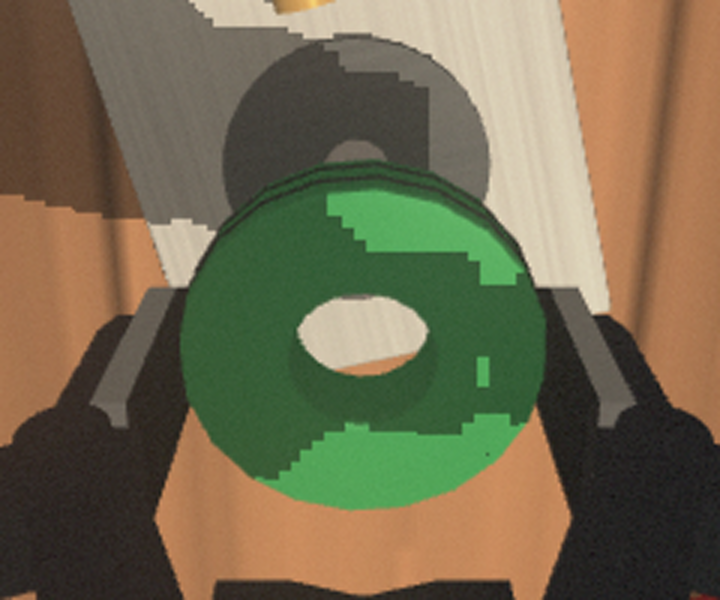

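View pics/s4.png

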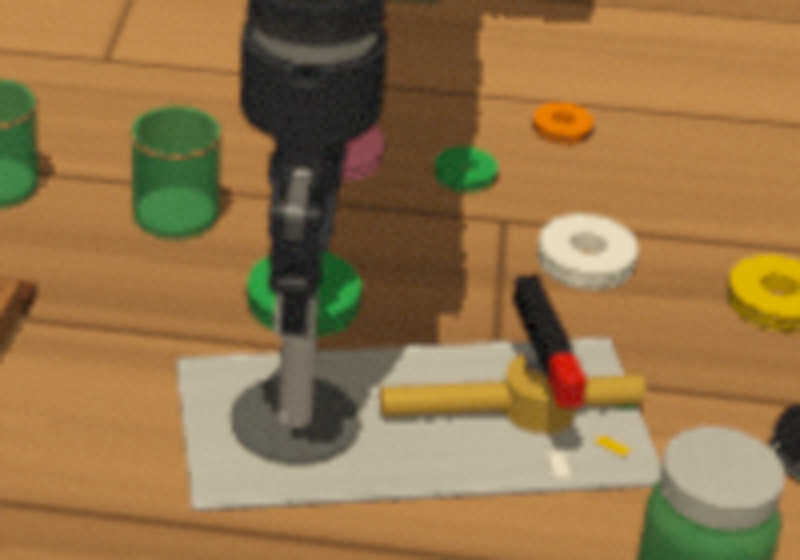

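```bash
python3 - <<'E'
from h import *
pp=P("wrist"); np.set_printoptions(precision=1,suppress=True)
x,uv,_=None,None,None
c,f=pp
for y in (49,51,53):
    a=np.linspace(0,6.28,200); e=proj("wrist",np.c_[637+38*np.cos(a),y+38*np.sin(a),0*a+10],pp); print(y,e.min(0),e.max(0))
# ring hull now
im=cv2.cvtColor(cv2.imread("pics/w4.png"),cv2.COLOR_BGR2RGB);hsv=cv2.cvtColor(im,cv2.COLOR_RGB2HSV)
g=((hsv[...,0]>50)&(hsv[...,0]<85)&(hsv[...,1]>80)).astype(np.uint8);g[:190]=0;g[:,:185]=0;g[:,320:]=0
for b in (0,1.6,3): print(b,fitcyl("wrist",g,32,92.4+b,108.4+b,pp))
E
```

```text
49 [203.8 154.2] [292.7 237.6]
51 [203.7 151.7] [292.8 235.6]
53 [203.6 149.3] [293.  233.6]
0 (array([638.5,  50.6]), array([250.5, 252.5]), 0.963597656357106)
1.6 (array([638.5,  51.5]), array([250.5, 252.5]), 0.9407040354852231)
3 (array([638.5,  52.4]), array([250.5, 252.5]), 0.9208976118232959)
```

```bash
python3 -m jog '[[[0,0,0,-0.12,0,0,-1],[0,0,0,-0.12,0,-1,-1],[0,0,0,-0.12,0,-2.2,-1],[0,0,0,-0.12,0,-3.4,-1],[0,0,0,-0.12,0,-4.6,-1],[0,0,0,-0.12,0,-5.8,-1],[0,0,0,-0.12,0,-7,-1],[0,0,0,-0.12,0,-7.8,-1],[0,0,0,-0.12,0,-8.1,-1],[0,0,0,-0.12,0,-8.1,-1]]]'
```

```text
time_s: 7.32
eef_pos: [637.6, 51.8, 10.8]
ee_rot: [179.8, -0.1, 90.4]
wrist_force: [-0.2, 0.3, -0.9]
grip_width: 62.4
```

```bash
python3 -m jog '[[[0,0,0,0,0,0,0.7],[0,0,0,0,0,0,1],[0,0,0,0,0,0,1],[0,0,0,0,0,0,1],[0,0,0,0,0,2,1],[0,0,0,0,0,6,1],[0,0,0,0,0,10,1],[0,0,0,-4,3,14,1],[0,0,0,-8,6,17,1],[0,0,0,-12,9,20,1],[0,0,0,-16,12,20,1],[0,0,0,-20,16,20,1]]]'
python3 - <<'E'
from h import *
s=sense();print(s["eef_pos"]);save("scene","s5")
pp=P("wrist");save("wrist","w5")
for t in ("ring_yellow",):
  for d in cut_out(t,"wrist")[:2]: print(t,d["p"],*fitcyl("wrist",d["region"],32,0,16,pp))
for t in ("ring_green","ring_white"):
  for d in cut_out(t,"scene"): print(t,d["p"],*fitcyl("scene",d["region"],32,0,16))
im=cv2.imread("pics/s5.png")[150:290,200:420];cv2.imwrite("pics/s5.png",cv2.resize(im,(800,509),interpolation=cv2.INTER_CUBIC))
E
```

```text
time_s: 8.32
eef_pos: [492.3, 165.2, 202.8]
ee_rot: [179.6, -0.2, 90.3]
wrist_force: [-0.8, 1.8, -0.4]
grip_width: 85.5
[492.32127819 165.19013252 202.76482466]
ring_yellow 0.73 [462.84159522 327.55544368] [230.77026906  16.12586037] 0.5230761495553615
ring_green 0.76 [632.23294188  49.5119131 ] [273.91575092 252.54279054] 0.9485559131831567
ring_green 0.7 [346.19869707  43.81581858] [284.6154289  186.86183074] 0.8926639889670726
ring_green 0.66 [356.35316265 134.12833871] [316.37218045 191.98245614] 0.39487667941028826
ring_green 0.65 [283.03365884 200.08102826] [340.46405229 180.5       ] 0.33278396620180334
ring_white 0.66 [442.48831629 217.80294903] [346.57303922 213.00392157] 0.858793488442109
```

View pics/s5.png

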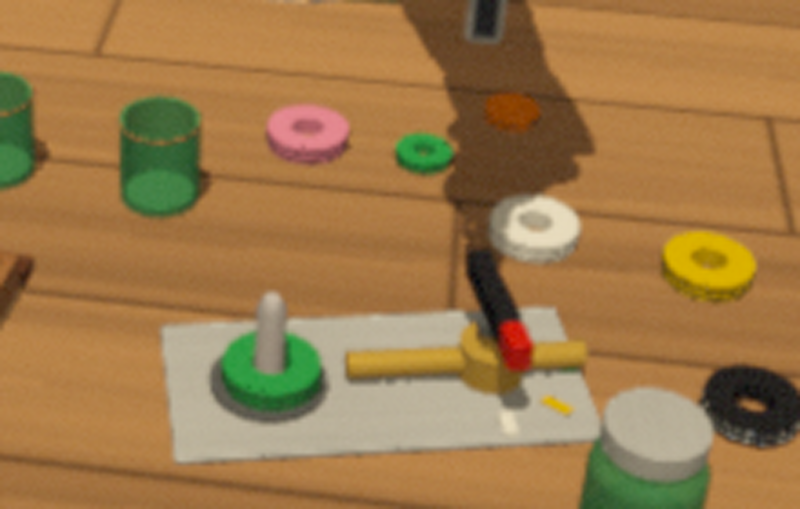

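View pics/w5.png

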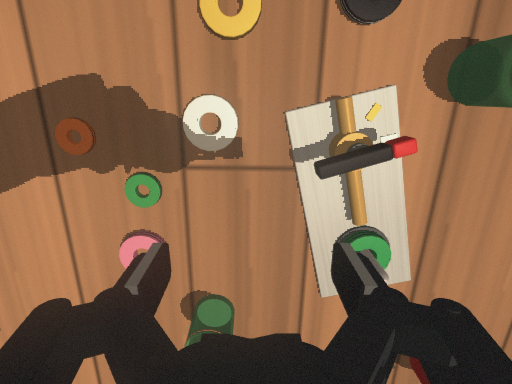

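```bash
python3 -m jog '[[[0,0,0,-1,4,0,1],[0,0,0,-2,8,0,1],[0,0,0,-3,12,0,1],[0,0,0,-3,16,0,1],[0,0,0,-3,17.3,-3,1],[0,0,0,-3,17.3,-6,1],[0,0,0,-3,17.3,-6,1],[0,0,0,-3,17.3,-6,1]]]'
cat > look.py <<'E'
import sys
from h import *
np.set_printoptions(precision=1,suppress=True)
t,r,z0,z1=sys.argv[1],*map(float,sys.argv[2:5])
s=sense(); e=s["eef_pos"]; print("tcp",e,s["ee_rot"],"w",s["grip_width"]); pp=P("wrist"); camera("wrist")
for d in cut_out(t,"wrist")[:4]:
    x,uv,a=fitcyl("wrist",d["region"],r,z0,z1,pp); print(round(d["p"],2),"xy",x,"uv",uv,"area",round(a,2),"shift",x-e[:2])
E
python3 look.py ring_yellow 32 0 16
```

```text
time_s: 9.23
eef_pos: [462.2, 335.8, 138.2]
ee_rot: [180.0, 0.1, 90.4]
wrist_force: [0.7, -0.4, 0.9]
grip_width: 85.3
tcp [462.2 335.8 138.2] [180.    0.1  90.4] w 85.27496106970081
0.97 xy [461.9 340.7] uv [251.2 173.7] area 0.96 shift [-0.4  4.9]
```

```bash
python3 -m jog '[[[0,0,0,0,0.49,-3,1],[0,0,0,0,0.49,-6,1],[0,0,0,0,0.49,-9,1],[0,0,0,0,0.49,-12,1],[0,0,0,0,0.49,-13.6,1],[0,0,0,0,0.49,-13.6,1],[0,0,0,0,0.49,-13.6,1],[0,0,0,0,0.49,-13.6,-1],[0,0,0,0,0.49,-13.6,-1],[0,0,0,0,0.49,-13.6,-1],[0,0,0,0,0.49,-13.6,-1],[0,0,0,0,0.49,-13.6,-1]]]' 60
python3 -m jog '[[[0,0,0,0,0,0,-1],[0,0,0,0,0,0,-1],[0,0,0,0,0,0,-1]]]'
```

```text
time_s: 10.33
eef_pos: [466.1, 342.9, 8.8]
ee_rot: [179.4, -0.2, 90.3]
wrist_force: [-1.7, -1.0, 10.6]
grip_width: 59.1
time_s: 10.58
eef_pos: [466.9, 343.5, 9.9]
ee_rot: [179.3, -0.3, 90.3]
wrist_force: [0.5, 0.1, -0.8]
grip_width: 58.8
```

```bash
python3 - <<'E'
from h import *
s=sense();print(s["eef_pos"],s["grip_width"]);save("scene","s6");save("wrist","w6");print(s["wrist_force"])
im=cv2.imread("pics/s6.png")[150:290,300:480];cv2.imwrite("pics/s6.png",cv2.resize(im,(720,560),interpolation=cv2.INTER_CUBIC))
E
```

```text
[466.88900768 343.53185373   9.863501  ] 58.75852470760573
[ 0.46528204  0.12779581 -0.84526845]
```

View pics/s6.png

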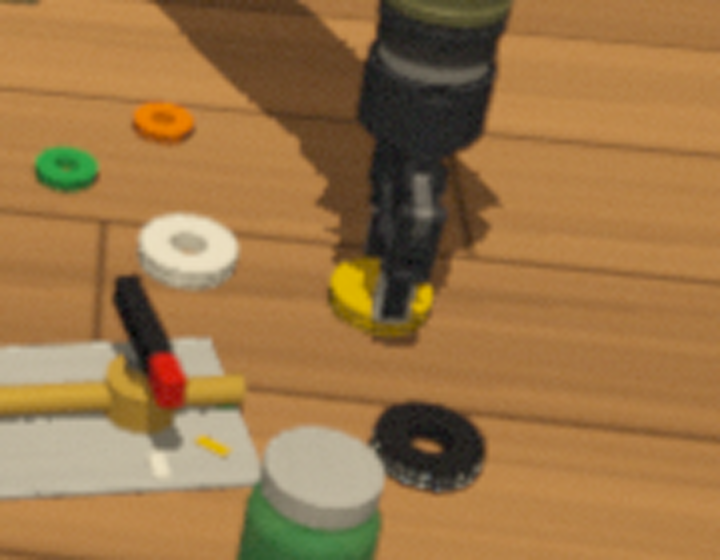

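View pics/w6.png

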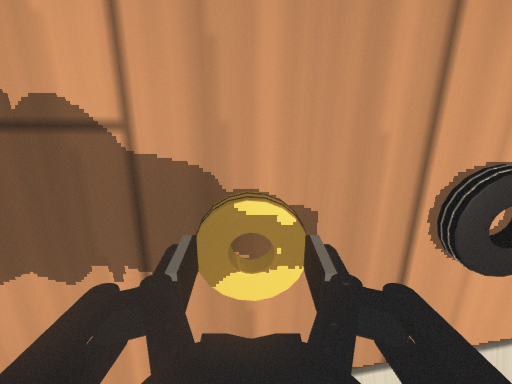

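```bash
python3 -m jog '[[[0,0,0,0,0,1,-1],[0,0,0,0,0,4,-1],[0,0,0,0,0,7,-1],[0,0,0,0,0,10,-1],[0,0,0,0,0,12,-1],[0,0,0,0,0,12,-1],[0,0,0,0,0,12,-1],[0,0,0,0,0,12,-1]]]'
python3 - <<'E'
from h import *
s=sense();print(s["eef_pos"],s["grip_width"]);save("scene","s7");save("wrist","w7");print(s["wrist_force"])
im=cv2.imread("pics/s7.png")[80:290,300:480];cv2.imwrite("pics/s7.png",cv2.resize(im,(514,600),interpolation=cv2.INTER_CUBIC))
E
```

```text
time_s: 11.35
eef_pos: [465.6, 342.6, 128.4]
ee_rot: [179.5, -0.2, 90.3]
wrist_force: [-0.9, -0.2, -1.0]
grip_width: 58.7
[465.60580484 342.60366572 128.4238514 ] 58.653028744670294
[-0.89788213 -0.18376914 -0.95759017]
```

View pics/s7.png

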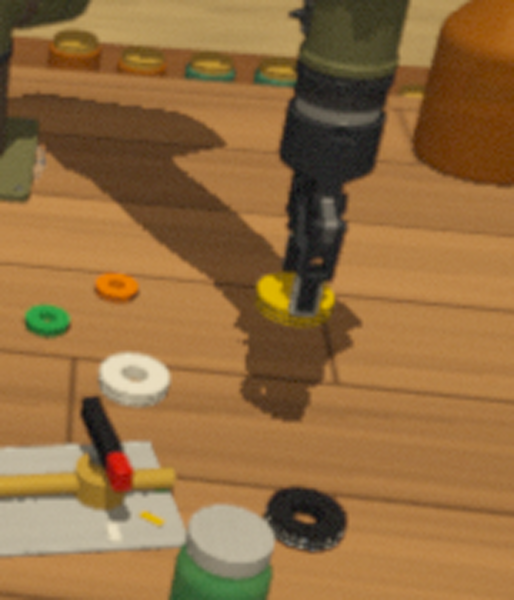

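View pics/w7.png

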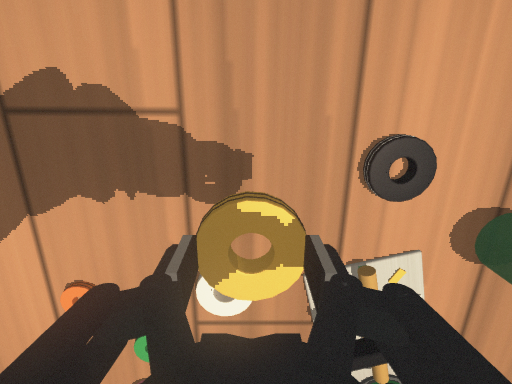

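```bash
python3 - <<'E'
from h import *
np.set_printoptions(precision=1,suppress=True)
s=sense(); pp=P("wrist"); im=save("wrist","w8");hsv=cv2.cvtColor(im,cv2.COLOR_RGB2HSV);e=s["eef_pos"]
g=((hsv[...,0]>18)&(hsv[...,0]<32)&(hsv[...,1]>120)).astype(np.uint8);g[:185]=0;g[310:]=0;g[:,:190]=0;g[:,312:]=0
for b in (-14,-10,-6,-2): x,uv,a=fitcyl("wrist",g,32,e[2]+b,e[2]+b+16,pp); print(b,x-e[:2],uv,a)
E
python3 -m jog '[[[0,0,0,2,-3.5,2,-1],[0,0,0,4,-7,2,-1],[0,0,0,6,-10.5,2,-1],[0,0,0,8,-14,2,-1],[0,0,0,10,-17.5,2,-1],[0,0,0,12,-21,2,-1],[0,0,0,14,-24.5,1,-1],[0,0,0,16,-28,0,-1],[0,0,0,17.2,-29.1,-1,-1],[0,0,0,17.2,-29.1,-1,-1],[0,0,0,17.2,-29.1,-1,-1],[0,0,0,17.2,-29.1,-1,-1]]]'
python3 - <<'E'
from h import *
np.set_printoptions(precision=1,suppress=True)
s=sense(); pp=P("wrist"); im=save("wrist","w9");hsv=cv2.cvtColor(im,cv2.COLOR_RGB2HSV);e=s["eef_pos"]
im=cv2.imread("pics/w9.png")[130:330,130:370];cv2.imwrite("pics/w9z.png",cv2.resize(im,(720,600),interpolation=cv2.INTER_CUBIC))
g=((hsv[...,0]>18)&(hsv[...,0]<32)&(hsv[...,1]>120)).astype(np.uint8);g[:185]=0;g[310:]=0;g[:,:190]=0;g[:,312:]=0
for b in (-14,-10,-6): x,uv,a=fitcyl("wrist",g,32,e[2]+b,e[2]+b+16,pp); print(b,x-e[:2],uv,a)
a=np.linspace(0,6.28,200); q=proj("wrist",np.c_[637+38*np.cos(a),51+38*np.sin(a),0*a+10],pp); print(q.min(0),q.max(0)); print("tip",proj("wrist",[637,51,76],pp),e,s["ee_rot"])
E
```

```text
-14 [-1.  -5.6] [250.5 246.8] 0.9968044533181323
-10 [-1.  -3.3] [250.5 246.8] 0.943562462603422
-6 [-1.  -0.9] [250.5 246.8] 0.8917271684416853
-2 [-1.1  1.4] [250.5 246.8] 0.8413544864011101
time_s: 12.5
eef_pos: [635.9, 52.0, 116.4]
ee_rot: [179.7, -0.2, 90.4]
wrist_force: [0.5, 0.5, -0.8]
grip_width: 58.9
-14 [-0.9 -5.2] [250.5 246.1] 1.0070636833303717
-10 [-0.9 -2.9] [250.5 246.1] 0.9532602228947368
-6 [-1.  -0.6] [250.5 246.1] 0.9009225751937125
[211.4 146.9] [292.8 224.4]
tip [[253.1 216.4]] [635.9  52.  116.4] [179.7  -0.2  90.4]
```

View pics/w9z.png

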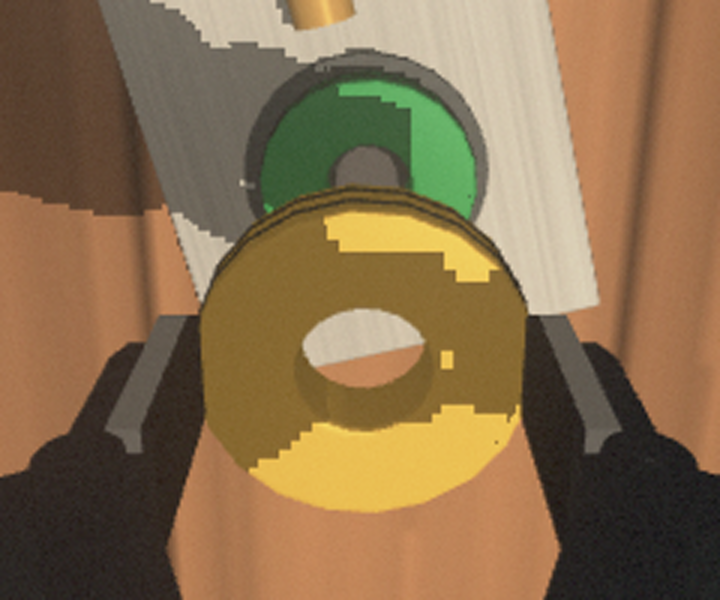

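```bash
python3 - <<'E'
from h import *
np.set_printoptions(precision=1,suppress=True)
s=sense(); pp=P("wrist"); e=s["eef_pos"]; a=np.linspace(0,6.28,200)
def ext(x,y,b):
    q=proj("wrist",np.vstack([np.c_[x+32*np.cos(a),y+32*np.sin(a),0*a+e[2]+b+z] for z in(0,16)]),pp); return np.r_[q.min(0),q.max(0)]
for obs,n in (((192.3,300.7),"yellow"),((193.3,309.7),"green")):
    r=least_squares(lambda v:ext(e[0],e[1]+v[0],v[1])[[1,3]]-obs,[0,0],diff_step=1e-3,x_scale=5); print(n,r.x,r.cost,ext(e[0],e[1]+r.x[0],r.x[1]))
E
```

```text
yellow [ -5.4 -13.1] 2.689508291469412e-23 [196.  192.3 308.4 300.7]
green [-2.  -1.8] 8.315156367300451e-22 [191.8 193.3 313.2 309.7]
```

```bash
python3 -m jog '[[[0,0,0,0.22,0.19,0,-1],[0,0,0,0.22,0.19,-1,-1],[0,0,0,0.22,0.19,-2,-1],[0,0,0,0.22,0.19,-3,-1],[0,0,0,0.22,0.19,-4,-1],[0,0,0,0.22,0.19,-4,-1]]]'
```

```text
time_s: 13.05
eef_pos: [635.9, 54.4, 73.7]
ee_rot: [180.0, -0.1, 90.4]
wrist_force: [0.4, -0.2, -1.1]
grip_width: 58.8
```

```bash
python3 - <<'E'
from h import *
s=sense();print(s["eef_pos"],s["wrist_force"])
save("wrist","w10");save("scene","s10")
im=cv2.imread("pics/s10.png")[170:290,220:360];cv2.imwrite("pics/s10.png",cv2.resize(im,(700,600),interpolation=cv2.INTER_CUBIC))
E
```

```text
[635.93380106  54.35733628  73.73884945] [ 0.37571145 -0.24482695 -1.06474527]
```

View pics/w10.png

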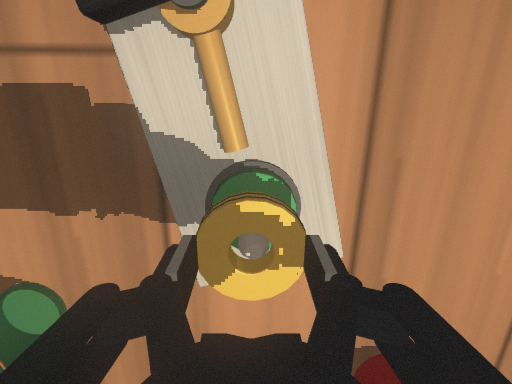

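View pics/s10.png

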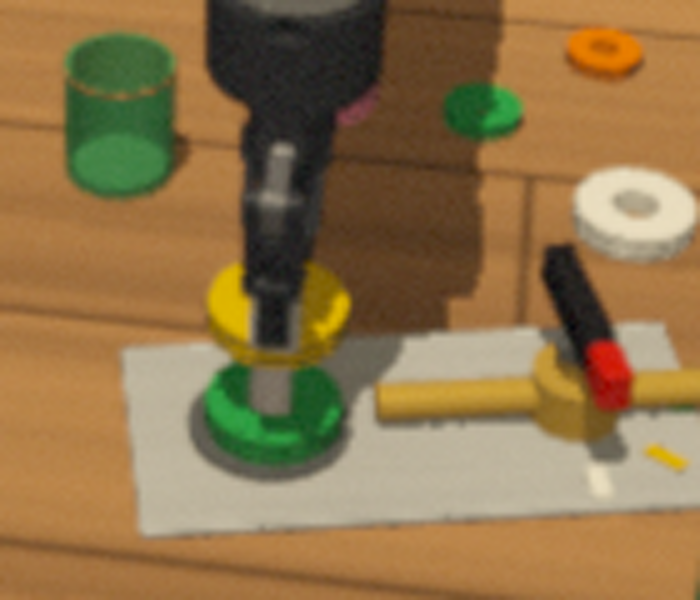

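```bash
python3 -m jog '[[[0,0,0,0.15,-0.05,-0.5,-1],[0,0,0,0.15,-0.05,-1.2,-1],[0,0,0,0.15,-0.05,-2,-1],[0,0,0,0.15,-0.05,-2.8,-1],[0,0,0,0.15,-0.05,-3.3,-1],[0,0,0,0.15,-0.05,-3.3,-1],[0,0,0,0.15,-0.05,-3.3,-1]]]'
```

```text
time_s: 13.73
eef_pos: [638.4, 53.7, 42.2]
ee_rot: [179.9, -0.2, 90.4]
wrist_force: [0.3, 0.8, -0.6]
grip_width: 58.7
```

```bash
python3 -m jog '[[[0,0,0,0,0,-0.4,-1],[0,0,0,0,0,-0.4,-1],[0,0,0,0,0,-0.4,0.7],[0,0,0,0,0,-0.4,1],[0,0,0,0,0,-0.4,1],[0,0,0,0,0,0,1],[0,0,0,0,0,3,1],[0,0,0,0,0,7,1],[0,0,0,0,0,10,1],[0,0,0,-3,2.5,11,1],[0,0,0,-6,5,11,1],[0,0,0,-9,7.5,11,1]]]'
python3 -m jog '[[[0,0,0,-3,2.5,0,1],[0,0,0,-6,5,0,1],[0,0,0,-9,7.5,0,1],[0,0,0,-11.5,8.5,-1,1],[0,0,0,-11.5,8.5,-1,1],[0,0,0,-11.5,8.5,-1,1],[0,0,0,-11.5,8.5,-1,1]]]'
python3 look.py ring_white 32 0 16
python3 - <<'E'
from h import *
save("scene","s11")
im=cv2.imread("pics/s11.png")[170:290,220:440];cv2.imwrite("pics/s11.png",cv2.resize(im,(770,420),interpolation=cv2.INTER_CUBIC))
E
```

```text
time_s: 14.73
eef_pos: [549.1, 129.4, 154.3]
ee_rot: [179.6, -0.2, 90.3]
wrist_force: [0.4, -0.9, -0.1]
grip_width: 85.5
time_s: 15.32
eef_pos: [435.0, 214.6, 145.1]
ee_rot: [179.5, -0.3, 90.3]
wrist_force: [0.8, -0.2, -0.9]
grip_width: 85.3
tcp [435.  214.6 145.1] [179.5  -0.3  90.3] w 85.33566205897475
0.6 xy [437.5 219.6] uv [252.8 172.8] area 0.98 shift [2.5 5. ]
```

View pics/s11.png

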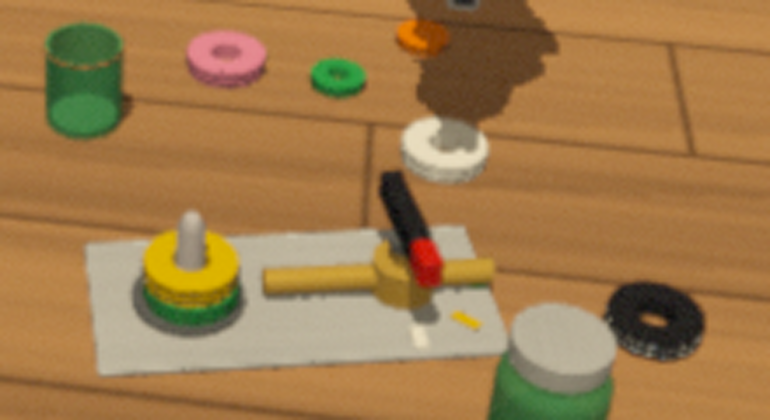

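```bash
python3 -m jog '[[[0,0,0,0.25,0.48,-3,1],[0,0,0,0.25,0.48,-6,1],[0,0,0,0.25,0.48,-9,1],[0,0,0,0.25,0.48,-11.5,1],[0,0,0,0.25,0.48,-13,1],[0,0,0,0.25,0.48,-14,1],[0,0,0,0.25,0.48,-14.3,1],[0,0,0,0.25,0.48,-14.3,1],[0,0,0,0.25,0.48,-14.3,1],[0,0,0,0.25,0.48,-14.3,1]]]'
```

```text
time_s: 16.3
eef_pos: [439.4, 219.3, 2.7]
ee_rot: [179.4, -0.3, 90.2]
wrist_force: [-0.6, 0.5, 0.1]
grip_width: 85.3
```

```bash
python3 -m jog '[[[-0.005,0.01,0,-0.15,0.03,-0.15,1],[-0.005,0.01,0,-0.15,0.03,-0.15,1],[-0.005,0.01,0,-0.15,0.03,-0.15,0.5],[-0.005,0.01,0,-0.15,0.03,-0.15,0],[-0.005,0.01,0,-0.15,0.03,-0.15,-1],[-0.005,0.01,0,-0.15,0.03,-0.15,-1],[-0.005,0.01,0,-0.15,0.03,-0.15,-1],[-0.005,0.01,0,-0.15,0.03,-0.15,-1],[-0.005,0.01,0,-0.15,0.03,-0.15,-1],[-0.005,0.01,0,-0.15,0.03,-0.15,-1]]]' 50
python3 -m jog '[[[0,0,0,0,0,1,-1],[0,0,0,0,0,4,-1],[0,0,0,0,0,7,-1],[0,0,0,0,0,10,-1],[0,0,0,2,-1.5,13,-1],[0,0,0,5,-4,14,-1],[0,0,0,8,-6.5,14,-1],[0,0,0,11,-9,14,-1],[0,0,0,14,-11.5,14,-1],[0,0,0,17,-14,13,-1],[0,0,0,19.8,-16.7,12.5,-1],[0,0,0,19.8,-16.7,12.5,-1]]]'
python3 -m jog '[[[0,0,0,0,0,0,-1],[0,0,0,0,0,0,-1],[0,0,0,0,0,0,-1]]]'
```

```text
time_s: 17.13
eef_pos: [438.3, 219.8, 2.4]
ee_rot: [179.9, -0.1, 90.2]
wrist_force: [-1.0, -0.5, 8.7]
grip_width: 61.6
time_s: 18.13
eef_pos: [640.9, 47.6, 125.5]
ee_rot: [179.8, 0.1, 89.8]
wrist_force: [0.3, 1.6, -1.2]
grip_width: 60.9
time_s: 18.38
eef_pos: [639.9, 48.1, 125.2]
ee_rot: [179.8, 0.1, 89.9]
wrist_force: [0.5, 0.0, 0.5]
grip_width: 60.8
```

```bash
cat > hand.py <<'E'
import sys
from h import *
np.set_printoptions(precision=1,suppress=True)
name=sys.argv[1]; b0=float(sys.argv[2])
s=sense(); pp=P("wrist"); im=save("wrist",name); e=s["eef_pos"]; print("tcp",e,s["ee_rot"],s["grip_width"])
a=np.linspace(0,6.28,200)
for b in (b0-2,b0):
    q=proj("wrist",np.vstack([np.c_[e[0]+32*np.cos(a),e[1]+32*np.sin(a),0*a+e[2]+b+z] for z in(0,16)]),pp); print("ring if at tcp, b",b,"cols/rows",q.min(0),q.max(0))
q=proj("wrist",np.c_[637.2+38*np.cos(a),51+38*np.sin(a),0*a+10],pp); print("disc pred",q.min(0),q.max(0)); print("tip pred",proj("wrist",[637.2,51,76],pp))
z=cv2.imread(f"pics/{name}.png")[130:330,130:370];cv2.imwrite(f"pics/{name}z.png",cv2.resize(z,(720,600),interpolation=cv2.INTER_CUBIC))
E
python3 hand.py w12 -2.4
```

```text
tcp [639.9  48.1 125.2] [179.8   0.1  89.9] 60.75001224087206
ring if at tcp, b -4.4 cols/rows [192.5 188.3] [312.3 303.3]
ring if at tcp, b -2.4 cols/rows [191.8 189.4] [313.1 305.8]
disc pred [208.6 140.5] [288.  216.5]
tip pred [[248.  206.4]]
```

View pics/w12z.png

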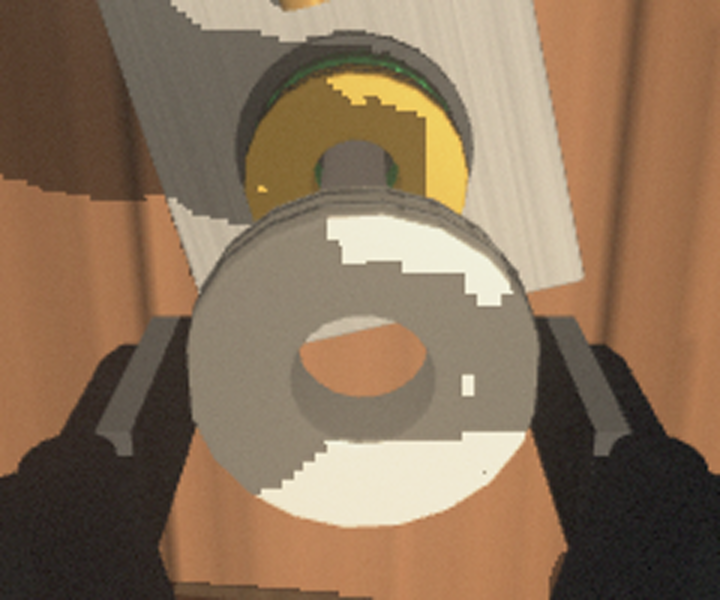

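```bash
python3 -m jog '[[[0,0,0,-0.21,0.39,0,-1],[0,0,0,-0.21,0.39,-1,-1],[0,0,0,-0.21,0.39,-2.5,-1],[0,0,0,-0.21,0.39,-4,-1],[0,0,0,-0.21,0.39,-5,-1],[0,0,0,-0.21,0.39,-5.5,-1],[0,0,0,-0.21,0.39,-5.5,-1],[0,0,0,-0.21,0.39,-5.5,-1]]]'
python3 hand.py w13 -2.4
```

```text
time_s: 19.1
eef_pos: [637.7, 52.6, 70.6]
ee_rot: [179.8, 0.1, 89.9]
wrist_force: [0.4, -0.2, -0.7]
grip_width: 61.1
tcp [637.7  52.6  70.6] [179.8   0.1  89.9] 61.12840522954767
ring if at tcp, b -4.4 cols/rows [192.6 188.4] [312.5 303.4]
ring if at tcp, b -2.4 cols/rows [191.9 189.5] [313.3 305.9]
disc pred [202.2 158.4] [299.8 249.1]
tip pred [[251.6 251.1]]
```

View pics/w13z.png

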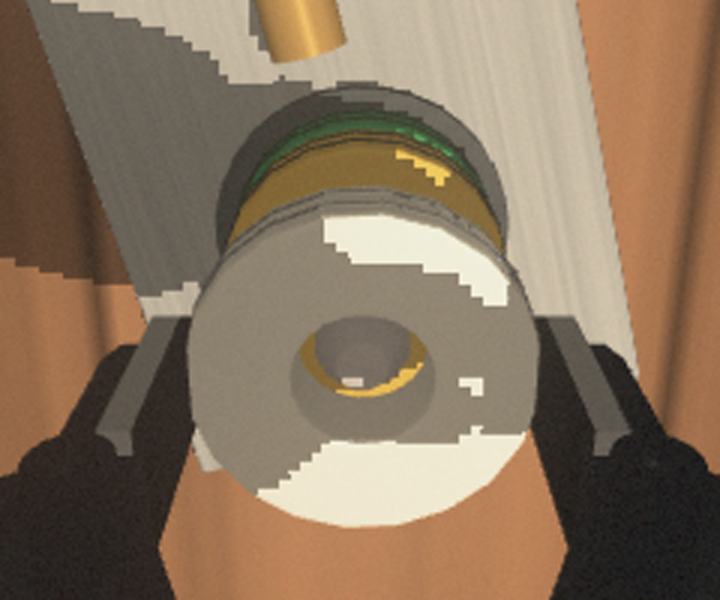

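```bash
python3 -m jog '[[[0,0,0,0,0,-1,-1],[0,0,0,0,0,-2,-1],[0,0,0,0,0,-2.4,-1],[0,0,0,0,0,-2.4,-1],[0,0,0,0,0,-2.4,-1]]]'
python3 -m jog '[[[0,0,0,0,0,0,0.7],[0,0,0,0,0,0,1],[0,0,0,0,0,0,1],[0,0,0,0,0,0,1],[0,0,0,0,0,2,1],[0,0,0,0,0,5,1],[0,0,0,0,0,8,1],[0,0,0,-1,4,10,1],[0,0,0,-1.5,8,11,1],[0,0,0,-2,12,11,1],[0,0,0,-2.5,16,11,1],[0,0,0,-3,20,11,1]]]'
python3 -m jog '[[[0,0,0,0,4,-1,1],[0,0,0,0,8,-1,1],[0,0,0,0,11.2,-2,1],[0,0,0,0,11.2,-2,1],[0,0,0,0,11.2,-2,1],[0,0,0,0,11.2,-2,1]]]'
python3 look.py clamp_black 32 0 16
python3 - <<'E'
from h import *
save("wrist","w14")
save("scene","s14")
im=cv2.imread("pics/s14.png")[170:290,220:440];cv2.imwrite("pics/s14.png",cv2.resize(im,(770,420),interpolation=cv2.INTER_CUBIC))
E
```

```text
time_s: 19.57
eef_pos: [637.7, 52.5, 46.4]
ee_rot: [179.8, 0.1, 89.9]
wrist_force: [-0.4, -0.1, -0.5]
grip_width: 61.0
time_s: 20.57
eef_pos: [607.8, 254.3, 157.6]
ee_rot: [179.7, 0.0, 89.9]
wrist_force: [1.2, -0.1, 0.4]
grip_width: 85.3
time_s: 21.07
eef_pos: [607.6, 366.0, 137.4]
ee_rot: [179.7, 0.1, 89.9]
wrist_force: [0.4, 0.0, 1.1]
grip_width: 85.4
tcp [607.6 366.  137.4] [179.7   0.1  89.9] w 85.37357647008442
0.88 xy [607.2 357. ] uv [250.7 187.2] area 0.94 shift [-0.3 -9. ]
```

View pics/s14.png

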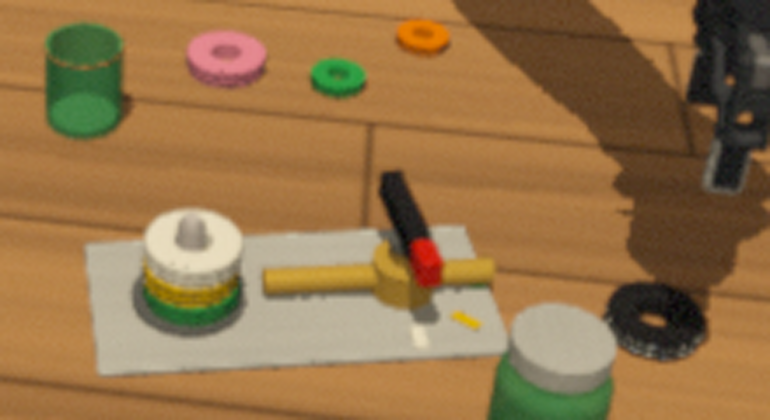

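View pics/w14.png

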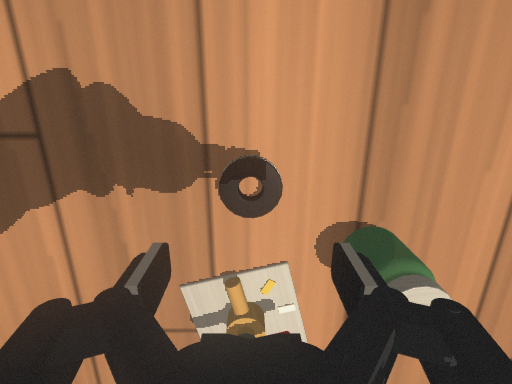

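```bash
python3 -m jog '[[[0,0,0,-0.03,-0.9,-3,1],[0,0,0,-0.03,-0.9,-6,1],[0,0,0,-0.03,-0.9,-9,1],[0,0,0,-0.03,-0.9,-11.5,1],[0,0,0,-0.03,-0.9,-13,1],[0,0,0,-0.03,-0.9,-13.5,1],[0,0,0,-0.03,-0.9,-13.7,1],[0,0,0,-0.03,-0.9,-13.7,1],[0,0,0,-0.03,-0.9,-13.7,1],[0,0,0,-0.03,-0.9,-13.7,1]]]'
```

```text
time_s: 22.1
eef_pos: [609.4, 356.4, 3.3]
ee_rot: [179.5, -0.1, 89.8]
wrist_force: [-0.5, 0.8, -0.2]
grip_width: 85.2
```

```bash
python3 -m jog '[[[0,0.008,0,-0.2,0.06,-0.2,1],[0,0.008,0,-0.2,0.06,-0.2,1],[0,0.008,0,-0.2,0.06,-0.2,0.5],[0,0.008,0,-0.2,0.06,-0.2,0],[0,0.008,0,-0.2,0.06,-0.2,-1],[0,0.008,0,-0.2,0.06,-0.2,-1],[0,0.008,0,-0.2,0.06,-0.2,-1],[0,0.008,0,-0.2,0.06,-0.2,-1],[0,0.008,0,-0.2,0.06,-0.2,-1],[0,0.008,0,-0.2,0.06,-0.2,-1]]]' 60
python3 -m jog '[[[0,0,0,0,0,1,-1],[0,0,0,0,0,4,-1],[0,0,0,0,0,7,-1],[0,0,0,0,0,10,-1],[0,0,0,0.5,-2,13,-1],[0,0,0,1,-6,14,-1],[0,0,0,1.5,-10,14,-1],[0,0,0,2,-14,14,-1],[0,0,0,2.5,-18,14,-1],[0,0,0,3,-22,14,-1],[0,0,0,3,-26,14,-1],[0,0,0,3,-30,14,-1]]]'
python3 -m jog '[[[0,0,0,0,-0.2,0,-1],[0,0,0,0,-0.2,0,-1],[0,0,0,0,-0.2,0,-1]]]'
python3 hand.py w15 -2.4
```

```text
time_s: 22.93
eef_pos: [608.0, 357.5, 2.4]
ee_rot: [179.9, -0.1, 89.8]
wrist_force: [-0.6, -1.5, 6.1]
grip_width: 60.9
time_s: 23.93
eef_pos: [637.8, 55.5, 142.8]
ee_rot: [179.9, -0.1, 89.8]
wrist_force: [0.9, -0.2, -0.4]
grip_width: 60.5
time_s: 24.18
eef_pos: [637.7, 53.5, 143.1]
ee_rot: [179.9, -0.2, 89.7]
wrist_force: [0.1, 0.1, -0.7]
grip_width: 60.8
tcp [637.7  53.5 143.1] [179.9  -0.2  89.7] 60.8390850746494
ring if at tcp, b -4.4 cols/rows [192.5 188.3] [312.4 303.5]
ring if at tcp, b -2.4 cols/rows [191.8 189.4] [313.2 306. ]
disc pred [213.7 143.6] [287.9 214.7]
tip pred [[251.  204.4]]
```

View pics/w15z.png

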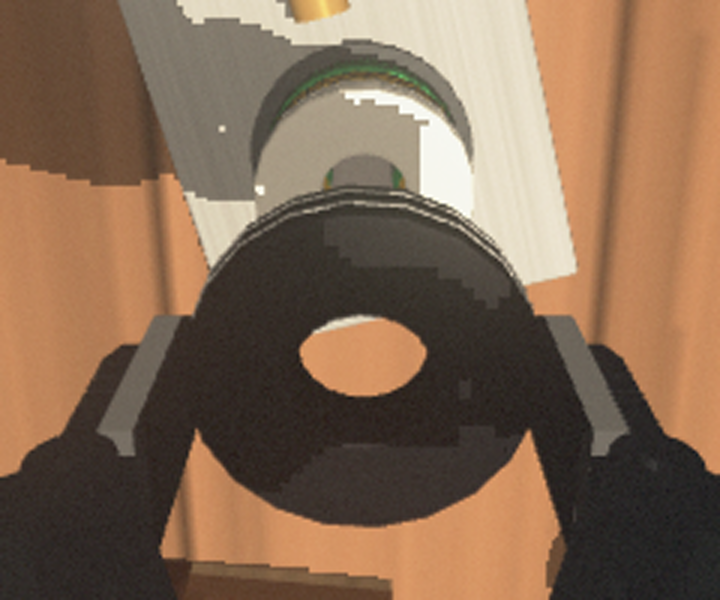

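```bash
python3 -m jog '[[[0,0,0,0.02,-0.1,-1.5,-1],[0,0,0,0.02,-0.1,-3,-1],[0,0,0,0.02,-0.1,-4.5,-1],[0,0,0,0.02,-0.1,-5.5,-1],[0,0,0,0.02,-0.1,-6,-1],[0,0,0,0.02,-0.1,-6,-1],[0,0,0,0.02,-0.1,-6,-1]]]'
python3 -c "
from h import *
print(sense()['eef_pos'],sense()['wrist_force'])"
python3 -m jog '[[[0,0,0,0,0,-0.5,-1],[0,0,0,0,0,-1,-1],[0,0,0,0,0,-1.5,-1],[0,0,0,0,0,-1.9,-1],[0,0,0,0,0,-1.9,-1],[0,0,0,0,0,-1.9,-1]]]'
```

```text
time_s: 24.82
eef_pos: [638.1, 54.2, 83.2]
ee_rot: [179.9, -0.2, 89.9]
wrist_force: [1.6, -0.1, 0.1]
grip_width: 60.5
[638.11419141  54.18640961  83.18948995] [ 1.5603907  -0.08573712  0.14007015]
time_s: 25.32
eef_pos: [637.5, 53.9, 63.6]
ee_rot: [180.0, -0.1, 89.8]
wrist_force: [-0.6, -0.4, -1.7]
grip_width: 60.8
```

```bash
python3 -m jog '[[[0,0,0,0,-0.1,-0.1,-1],[0,0,0,0,-0.1,-0.1,-1],[0,0,0,0,-0.1,-0.1,0.7],[0,0,0,0,-0.1,-0.1,1],[0,0,0,0,-0.1,-0.1,1],[0,0,0,0,-0.1,0,1],[0,0,0,0,0,3,1],[0,0,0,0,0,6,1],[0,0,0,-2,-2,9,1],[0,0,0,-5,-4,12,1],[0,0,0,-8,-6,15,1],[0,0,0,-11,-8,15,1]]]'
python3 - <<'E'
from h import *
save("wrist","w16")
save("scene","s16")
im=cv2.imread("pics/s16.png")[170:290,100:370];cv2.imwrite("pics/s16.png",cv2.resize(im,(800,356),interpolation=cv2.INTER_CUBIC))
E
```

```text
time_s: 26.32
eef_pos: [532.9, -24.6, 217.9]
ee_rot: [179.4, -0.1, 89.9]
wrist_force: [1.8, -1.1, 0.1]
grip_width: 85.4
```

View pics/s16.png

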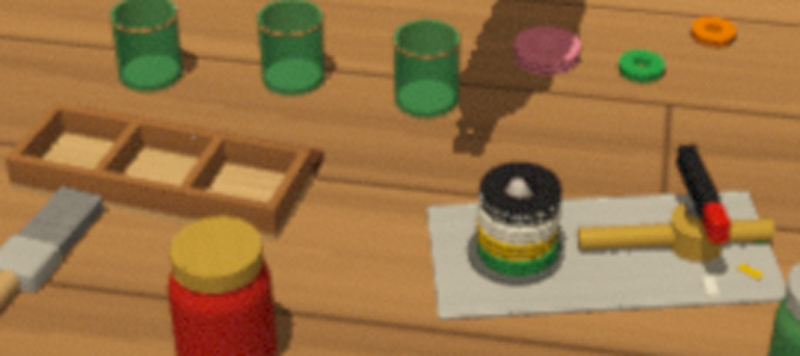

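View pics/w16.png

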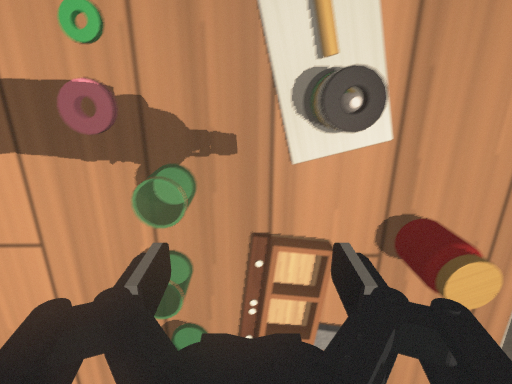

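```bash
python3 -m jog '[[[0,0.01,0,0.5,-4,2,1],[0,0.01,0,1,-8,4,1],[0,0.01,0,2,-12,6,1],[0,0.01,0,3,-16,8,1],[0,0.01,0,3.7,-20,9,1],[0,0.01,0,3.7,-24,10,1],[0,0.01,0,3.7,-26.5,10,1],[0,0.01,0,3.7,-26.5,10,1],[0,0.01,0,3.7,-26.5,10,1],[0,0.01,0,3.7,-26.5,10,1]]]'
python3 look.py jar_a 30 0 70
python3 - <<'E'
from h import *
s=sense();print(s["eef_pos"],s["ee_rot"])
im=save("wrist","w17"); np.savez("/tmp/w17",**{k:v for k,v in camera_params("wrist").items()})
cv2.imwrite("pics/w17z.png",cv2.resize(cv2.imread("pics/w17.png")[0:250,60:400],(800,588),interpolation=cv2.INTER_CUBIC))
E
```

```text
time_s: 27.25
eef_pos: [562.6, -291.4, 314.9]
ee_rot: [-179.4, -0.1, 89.6]
wrist_force: [-0.1, 1.0, -0.6]
grip_width: 85.7
tcp [ 562.6 -291.4  314.9] [-179.4   -0.1   89.6] w 85.74607332638251
0.82 xy [ 423.3 -229.5] uv [154.2 109.2] area 0.98 shift [-139.3   61.9]
[ 562.57098111 -290.24753562  315.26377781] [-1.79384368e+02 -1.17772100e-01  8.97408774e+01]
```

View pics/w17z.png

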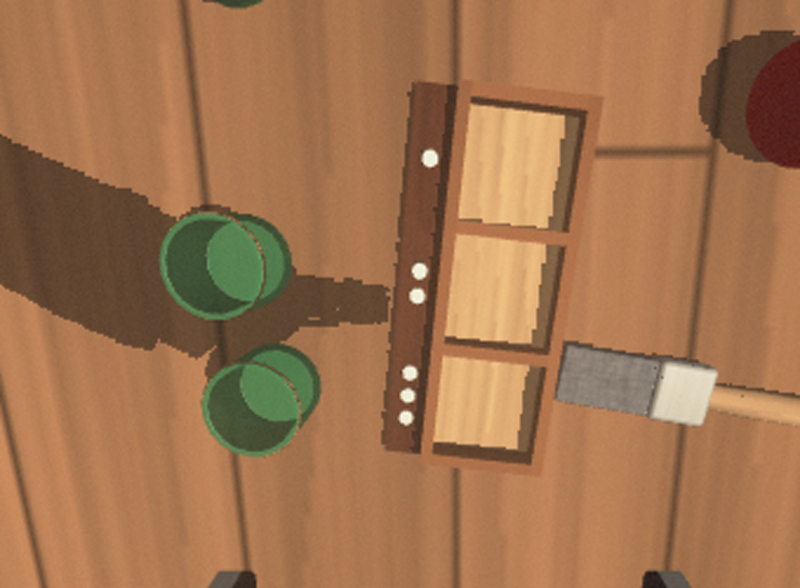

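```bash
python3 - <<'E'
from h import *
np.set_printoptions(precision=1,suppress=True)
p=dict(np.load("/tmp/w17.npz")); pp=(p,192/np.tan(np.radians(p["fov_y"]/2)))
k=800/340; Z=lambda u,v:(60+(u-.7)/k,(v-.7)/k)
c=np.array([back("wrist",Z(*q),32,pp)[:2] for q in((460,83),(602,97),(540,472),(425,460))]);print(c,c.mean(0))
# inner pocket rims at z=32 : pocket1 corners TL,TR,BR,BL
for q in (((472,98),(588,110),(569,234),(457,223)),((457,234),(567,246),(551,353),(444,341)),((443,355),(547,368),(529,462),(433,451))):
    c=np.array([back("wrist",Z(*a),32,pp)[:2] for a in q]); print(c.mean(0),np.linalg.norm(c-np.roll(c,-1,0),axis=1), np.degrees(np.arctan2(*(c[0]-c[3]))),np.degrees(np.arctan2(*(c[1]-c[2]))))
camera("top")
for d in cut_out("jar_a","top"): 
  if d["p"]>.3: print(d["p"],*fitcyl("top",d["region"],30,0,70))
camera("wrist")
for t in ("jar_a","jar_b"):
  for d in cut_out(t,"wrist"): print(d["p"],*fitcyl("wrist",d["region"],30,0,70))
save("top","t18")
E
```

```text
[[ 565.7 -132.6]
 [ 647.6 -140.3]
 [ 620.8 -371.5]
 [ 541.9 -362.6]] [ 594.  -251.8]
[ 602.3 -178. ] [67.6 68.9 68.9 69. ] 7.27179143163595 6.1764769991031265
[ 593.9 -252. ] [68.2 66.8 69.7 66.3] 7.324640618397533 5.962759622278674
[ 584.4 -327.3] [68.4 65.9 66.1 66.4] 6.334759070336074 8.338880412894385
0.84 [ 423.5 -230.7] [361.7 240.3] 0.9590911968164141
0.64 [434.2 -55.8] [288.3 234.1] 0.8471809907578213
0.58 [ 437.5 -315.8] [397.2 235.1] 0.947376709881188
0.79 [ 423.4 -232.6] [154.6 111.6] 0.9766005370948972
0.61 [ 437.5 -317.7] [170.6 169.6] 0.9560463873378825
0.79 [ 423.4 -232.8] [154.6 111.6] 0.9765909610979395
0.61 [ 437.5 -317.9] [170.6 169.6] 0.9560339028013307
```

View pics/t18.png

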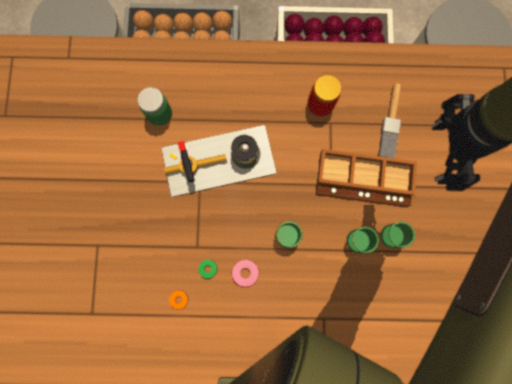

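```bash
python3 -m jog '[[[0,-0.01,-0.058,-2,4,-2,1],[0,-0.01,-0.116,-4,8,-4,1],[0,-0.01,-0.116,-6,11,-6,1],[0,-0.01,-0.116,-8,14.5,-8,1],[0,-0.01,-0.116,-10,18,-10,1],[0,-0.01,-0.116,-12,21.5,-12,1],[0,-0.01,-0.116,-12.9,23.4,-14,1],[0,-0.01,-0.116,-12.9,23.4,-14.5,1],[0,-0.01,-0.116,-12.9,23.4,-14.5,1],[0,-0.01,-0.116,-12.9,23.4,-14.5,1],[0,-0.01,-0.116,-12.9,23.4,-14.5,1]]]'
python3 look.py jar_a 30 0 70
python3 -c "
from h import *
save('wrist','w18')"
```

```text
time_s: 28.62
eef_pos: [435.5, -57.6, 172.0]
ee_rot: [179.8, -0.1, 83.1]
wrist_force: [-0.1, -0.1, 0.6]
grip_width: 85.5
tcp [435.5 -57.6 172. ] [179.8  -0.1  83.1] w 85.53054111881627
0.59 xy [433.1 -56.6] uv [248.5 180.5] area 1.0 shift [-2.4  1. ]
0.59 xy [ 424.1 -218.7] uv [257.9 308.6] area 0.72 shift [ -11.4 -161.1]
```

View pics/w18.png

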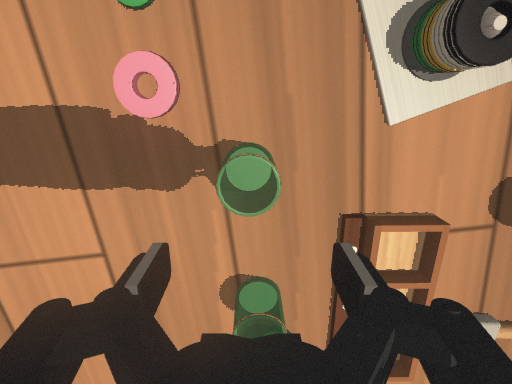

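```bash
python3 -m jog '[[[0,0,0,-0.24,0.1,-3,1],[0,0,0,-0.24,0.1,-6,1],[0,0,0,-0.24,0.1,-9,1],[0,0,0,-0.24,0.1,-11.5,1],[0,0,0,-0.24,0.1,-13,1],[0,0,0,-0.24,0.1,-13.6,1],[0,0,0,-0.24,0.1,-13.6,1],[0,0,0,-0.24,0.1,-13.6,1],[0,0,0,-0.24,0.1,-13.6,1]]]'
python3 -m jog '[[[0,0,0,0,0,0,0.5],[0,0,0,0,0,0,0],[0,0,0,0,0,0,-1],[0,0,0,0,0,0,-1],[0,0,0,0,0,0,-1],[0,0,0,0,0,0,-1],[0,0,0,0,0,0,-1],[0,0,0,0,0,0,-1]]]' 60
```

```text
time_s: 29.52
eef_pos: [434.7, -57.4, 37.1]
ee_rot: [179.7, -0.1, 83.0]
wrist_force: [-0.3, 0.1, 0.1]
grip_width: 85.2
time_s: 30.18
eef_pos: [436.0, -57.7, 38.8]
ee_rot: [179.5, -0.1, 83.0]
wrist_force: [-2.5, 0.2, 10.9]
grip_width: 59.4
```

```bash
python3 -m jog '[[[0,0,0,0,0,2,-1],[0,0,0,0,0,5,-1],[0,0,0,0,0,8,-1],[0,0,0,2.5,-1.8,10,-1],[0,0,0,5.5,-4,10,-1],[0,0,0,8.5,-6.2,10,-1],[0,0,0,11.5,-8.4,10,-1],[0,0,0,14.5,-10.6,10,-1],[0,0,0,16.6,-12,9,-1],[0,0,0,16.6,-12,8,-1],[0,0,0,16.6,-12,8,-1],[0,0,0,16.6,-12,8,-1]]]'
python3 - <<'E'
from h import *
np.set_printoptions(precision=1,suppress=True)
s=sense();print(s["eef_pos"],s["ee_rot"],s["grip_width"])
save("wrist","w19");save("scene","s19");save("top","t19");print(proj("wrist",[602.6,-177.2,32]))
im=cv2.imread("pics/s19.png")[150:270,80:280];cv2.imwrite("pics/s19.png",cv2.resize(im,(800,480),interpolation=cv2.INTER_CUBIC))
E
```

```text
time_s: 31.18
eef_pos: [600.2, -177.0, 117.7]
ee_rot: [179.7, -0.1, 83.0]
wrist_force: [-0.6, 0.1, -0.8]
grip_width: 59.6
[ 600.2 -177.   117.7] [179.7  -0.1  83. ] 59.64268606043293
[[252.4 193. ]]
```

View pics/w19.png

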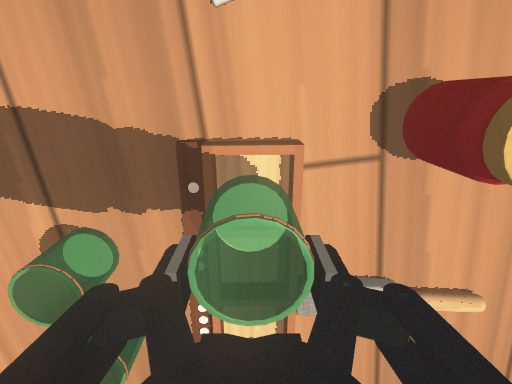

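View pics/s19.png

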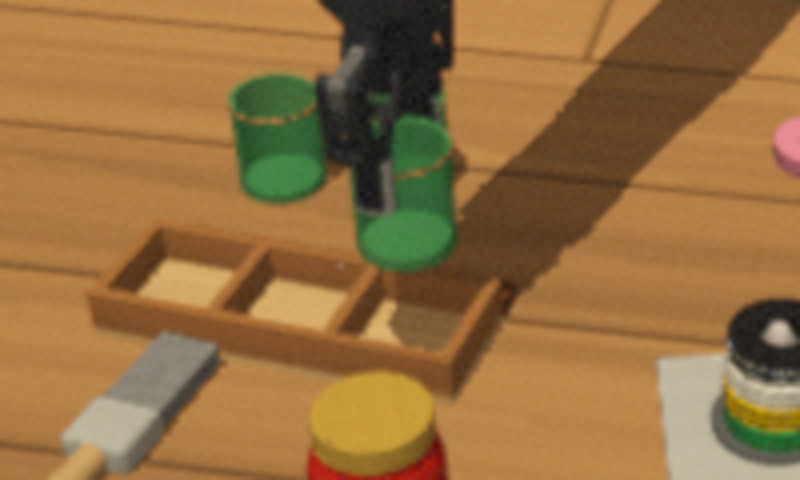

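```bash
python3 -m jog '[[[0,0,0,0.2,-0.08,-1,-1],[0,0,0,0.2,-0.08,-2.5,-1],[0,0,0,0.2,-0.08,-4,-1],[0,0,0,0.2,-0.08,-5.5,-1],[0,0,0,0.2,-0.08,-6.5,-1],[0,0,0,0.2,-0.08,-7.1,-1],[0,0,0,0.2,-0.08,-7.1,-1],[0,0,0,0.2,-0.08,-7.1,-1]]]'
python3 - <<'E'
from h import *
s=sense();print(s["eef_pos"],s["wrist_force"])
save("wrist","w20")
E
```

```text
time_s: 32.0
eef_pos: [603.2, -177.6, 48.6]
ee_rot: [179.5, -0.1, 83.0]
wrist_force: [-0.4, 0.4, -0.8]
grip_width: 59.0
[ 603.20681659 -177.61285829   48.64495359] [-0.39815395  0.3539283  -0.80238522]
```

View pics/w20.png

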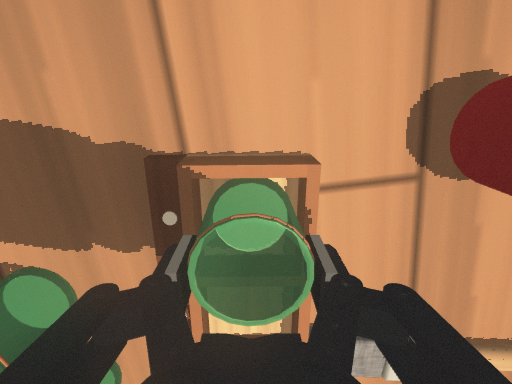

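```bash
python3 -m jog '[[[0,0.008,0,0,0,-0.3,-1],[0,0.008,0,0,0,-0.3,-1],[0,0.008,0,0,0,-0.3,0.6],[0,0.008,0,0,0,-0.3,1],[0,0.008,0,0,0,-0.3,1],[0,0.008,0,0,0,2,1],[0,0.008,0,0,0,5,1],[0,0.008,0,0,0,8,1],[0,0.008,0,-3,-1,11,1],[0,0.008,0,-6,-2,12,1],[0,0.008,0,-9,-3,12,1],[0,0.008,0,-12,-4,12,1]]]'
python3 -m jog '[[[0,0,0,-3,-1,0,1],[0,0,0,-5.7,-1.6,0,1],[0,0,0,-5.7,-1.6,0,1],[0,0,0,-5.7,-1.6,0,1],[0,0,0,-5.7,-1.6,0,1]]]'
python3 look.py jar_a 30 0 70
python3 - <<'E'
from h import *
save("wrist","w21");save("scene","s21")
im=cv2.imread("pics/s21.png")[150:270,80:280];cv2.imwrite("pics/s21.png",cv2.resize(im,(800,480),interpolation=cv2.INTER_CUBIC))
E
```

```text
time_s: 33.05
eef_pos: [483.6, -218.5, 171.0]
ee_rot: [179.7, 0.1, 83.1]
wrist_force: [0.5, -0.6, -0.6]
grip_width: 85.3
time_s: 33.47
eef_pos: [427.5, -234.9, 171.6]
ee_rot: [179.6, 0.1, 83.0]
wrist_force: [-0.5, -0.2, -0.8]
grip_width: 85.2
tcp [ 427.5 -234.9  171.6] [179.6   0.1  83. ] w 85.22009444521822
0.86 xy [ 437.5 -317.8] uv [268.9 250.2] area 0.96 shift [ 10.  -82.9]
0.69 xy [ 423.6 -232.3] uv [246.3 179. ] area 0.98 shift [-3.9  2.6]
0.61 xy [ 608.6 -177.8] uv [441.7  95.3] area 1.01 shift [181.1  57.1]
```

View pics/w21.png

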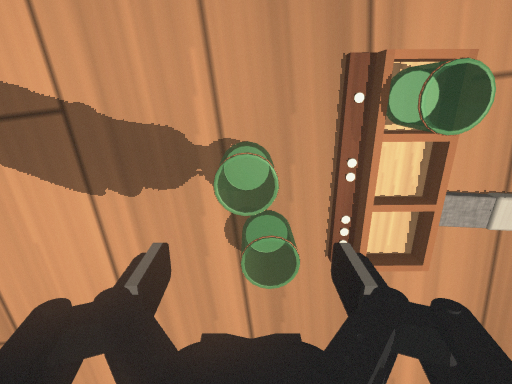

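View pics/s21.png

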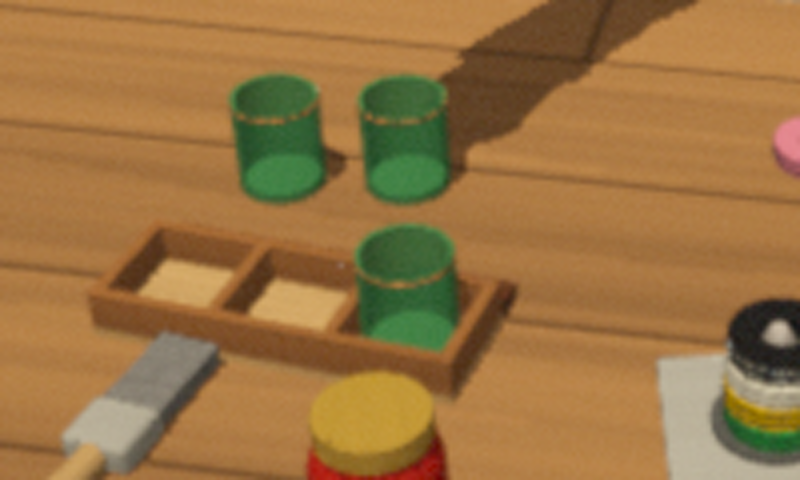

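```bash
python3 -m jog '[[[0,0,0,-0.39,0.26,-3,1],[0,0,0,-0.39,0.26,-6,1],[0,0,0,-0.39,0.26,-9,1],[0,0,0,-0.39,0.26,-11.5,1],[0,0,0,-0.39,0.26,-13,1],[0,0,0,-0.39,0.26,-13.6,1],[0,0,0,-0.39,0.26,-13.6,1],[0,0,0,-0.39,0.26,-13.6,1],[0,0,0,-0.39,0.26,-13.6,1]]]'
python3 -m jog '[[[0,0,0,0,0,0,0.5],[0,0,0,0,0,0,0],[0,0,0,0,0,0,-1],[0,0,0,0,0,0,-1],[0,0,0,0,0,0,-1],[0,0,0,0,0,0,-1],[0,0,0,0,0,0,-1],[0,0,0,0,0,0,-1]]]' 60
```

```text
time_s: 34.42
eef_pos: [425.2, -232.4, 36.0]
ee_rot: [179.5, 0.1, 83.1]
wrist_force: [0.1, -0.0, 0.3]
grip_width: 85.4
time_s: 35.08
eef_pos: [426.4, -233.0, 37.6]
ee_rot: [179.4, 0.2, 83.1]
wrist_force: [-0.5, 1.0, 6.2]
grip_width: 57.7
```

```bash
python3 -m jog '[[[0,0.01,0,0,0,2,-1],[0,0.01,0,0,0,5,-1],[0,0.01,0,0,0,8,-1],[0,0.01,0,2.5,-0.3,10,-1],[0,0.01,0,6,-0.7,10,-1],[0,0.01,0,9.5,-1.1,10,-1],[0,0.01,0,13,-1.5,10,-1],[0,0.01,0,16,-1.9,10,-1],[0,0.01,0,16.8,-1.95,9,-1],[0,0.01,0,16.8,-1.95,8,-1],[0,0.01,0,16.8,-1.95,8,-1],[0,0.01,0,16.8,-1.95,8,-1]]]'
python3 - <<'E'
from h import *
np.set_printoptions(precision=1,suppress=True)
s=sense();print(s["eef_pos"],s["ee_rot"],s["grip_width"])
save("wrist","w22");print(proj("wrist",[593.8,-252.2,32]))
E
```

```text
time_s: 36.08
eef_pos: [591.5, -251.7, 116.0]
ee_rot: [-179.8, 0.2, 83.1]
wrist_force: [0.1, 0.1, -2.1]
grip_width: 57.9
[ 591.5 -251.7  116. ] [-179.8    0.2   83.1] 57.94156920130805
[[253.9 193.3]]
```

View pics/w22.png

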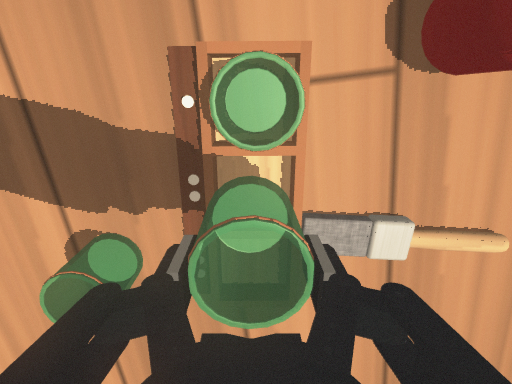

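```bash
python3 -m jog '[[[0,0,0,0.25,-0.06,-1,-1],[0,0,0,0.25,-0.06,-2.5,-1],[0,0,0,0.25,-0.06,-4,-1],[0,0,0,0.25,-0.06,-5.5,-1],[0,0,0,0.25,-0.06,-6.4,-1],[0,0,0,0.25,-0.06,-6.9,-1],[0,0,0,0.25,-0.06,-6.9,-1],[0,0,0,0.25,-0.06,-6.9,-1]]]'
python3 - <<'E'
from h import *
s=sense();print(s["eef_pos"],s["wrist_force"])
save("wrist","w23")
E
```

```text
time_s: 36.8
eef_pos: [594.6, -252.8, 48.3]
ee_rot: [-179.9, 0.2, 83.1]
wrist_force: [-0.2, 0.0, -1.1]
grip_width: 57.8
[ 594.59804719 -252.77527096   48.28845752] [-0.20810564  0.02256149 -1.08229757]
```

View pics/w23.png

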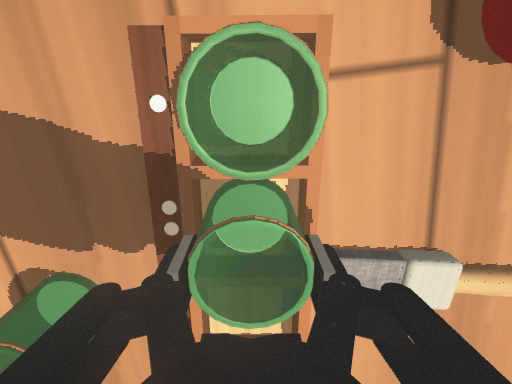

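```bash
python3 -m jog '[[[0,0,0,0,0,-0.4,-1],[0,0,0,0,0,-0.4,-1],[0,0,0,0,0,-0.4,0.6],[0,0,0,0,0,-0.4,1],[0,0,0,0,0,-0.4,1],[0,0,0,0,0,2,1],[0,0,0,0,0,5,1],[0,0,0,0,0,8,1],[0,0,0,-3,-1,11,1],[0,0,0,-6,-2,12,1],[0,0,0,-9,-3,12,1],[0,0,0,-12,-4,12,1]]]'
python3 -m jog '[[[0,0,0,-3,-2,0,1],[0,0,0,-3.7,-2.6,0,1],[0,0,0,-3.7,-2.6,0,1],[0,0,0,-3.7,-2.6,0,1],[0,0,0,-3.7,-2.6,0,1]]]'
python3 look.py jar_a 30 0 70
python3 - <<'E'
from h import *
save("wrist","w24");save("scene","s24")
im=cv2.imread("pics/s24.png")[150:270,80:280];cv2.imwrite("pics/s24.png",cv2.resize(im,(800,480),interpolation=cv2.INTER_CUBIC))
E
```

```text
time_s: 37.85
eef_pos: [475.1, -293.8, 170.7]
ee_rot: [179.8, 0.3, 83.1]
wrist_force: [-0.3, -0.6, 0.4]
grip_width: 85.6
time_s: 38.27
eef_pos: [439.2, -319.7, 170.8]
ee_rot: [179.8, 0.3, 83.2]
wrist_force: [0.3, 0.3, 0.1]
grip_width: 85.6
tcp [ 439.2 -319.7  170.8] [179.8   0.3  83.2] w 85.58866720250005
0.93 xy [ 595.1 -197.3] uv [422.3  15.4] area 0.36 shift [155.9 122.4]
0.79 xy [ 437.7 -317. ] uv [249.2 178.3] area 0.98 shift [-1.5  2.7]
0.73 xy [ 598.4 -252.9] uv [420.5  86.7] area 1.03 shift [159.2  66.8]
```

View pics/s24.png

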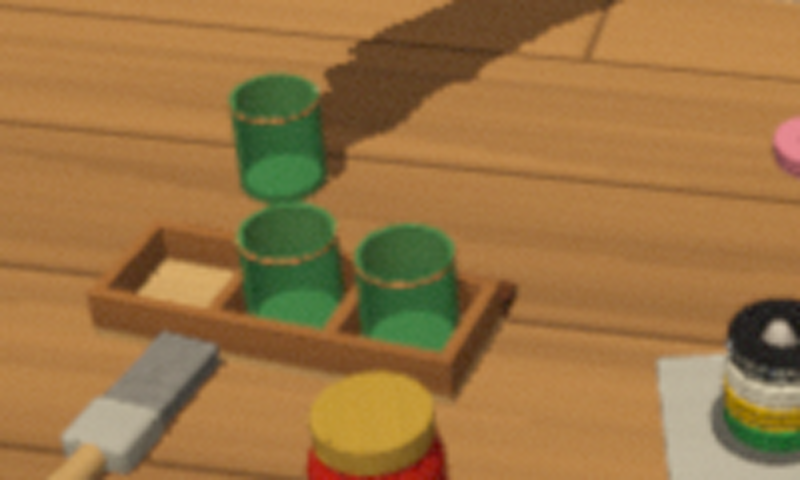

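```bash
python3 -m jog '[[[0,0,0,-0.15,0.27,-3,1],[0,0,0,-0.15,0.27,-6,1],[0,0,0,-0.15,0.27,-9,1],[0,0,0,-0.15,0.27,-11.5,1],[0,0,0,-0.15,0.27,-13,1],[0,0,0,-0.15,0.27,-13.6,1],[0,0,0,-0.15,0.27,-13.6,1],[0,0,0,-0.15,0.27,-13.6,1],[0,0,0,-0.15,0.27,-13.6,1]]]'
python3 -m jog '[[[0,0,0,0,0,0,0.5],[0,0,0,0,0,0,0],[0,0,0,0,0,0,-1],[0,0,0,0,0,0,-1],[0,0,0,0,0,0,-1],[0,0,0,0,0,0,-1],[0,0,0,0,0,0,-1],[0,0,0,0,0,0,-1]]]' 60
```

```text
time_s: 39.22
eef_pos: [438.8, -317.1, 35.6]
ee_rot: [179.7, 0.4, 83.2]
wrist_force: [-0.2, -0.5, -1.1]
grip_width: 85.8
time_s: 39.88
eef_pos: [439.9, -318.1, 37.2]
ee_rot: [179.6, 0.5, 83.2]
wrist_force: [0.5, 0.4, 6.0]
grip_width: 57.5
```

```bash
python3 -m jog '[[[0.01,0.006,0,0,0,2,-1],[0.01,0.006,0,0,0,5,-1],[0.01,0.006,0,0,0,8,-1],[0.01,0.006,0,2.5,-0.2,10,-1],[0.01,0.006,0,6,-0.4,10,-1],[0.01,0.006,0,9.5,-0.7,10,-1],[0.01,0.006,0,13,-0.9,10,-1],[0.01,0.006,0,14.6,-1,9,-1],[0.01,0.006,0,14.6,-1,8,-1],[0.01,0.006,0,14.6,-1,8,-1],[0.01,0.006,0,14.6,-1,8,-1]]]'
python3 - <<'E'
from h import *
np.set_printoptions(precision=1,suppress=True)
s=sense();print(s["eef_pos"],s["ee_rot"],s["grip_width"])
save("wrist","w25")
E
```

```text
time_s: 40.8
eef_pos: [583.9, -327.2, 115.9]
ee_rot: [-179.8, -0.1, 83.2]
wrist_force: [0.3, 0.1, -2.1]
grip_width: 57.5
[ 583.9 -327.2  115.9] [-179.8   -0.1   83.2] 57.458691187883815
```

View pics/w25.png

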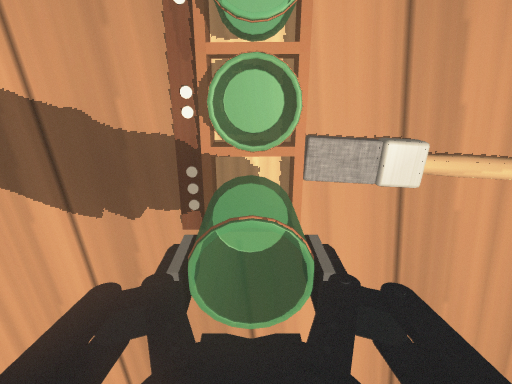

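```bash
python3 -m jog '[[[0,0,0,0.1,-0.06,-1,-1],[0,0,0,0.1,-0.06,-2.5,-1],[0,0,0,0.1,-0.06,-4,-1],[0,0,0,0.1,-0.06,-5.5,-1],[0,0,0,0.1,-0.06,-6.4,-1],[0,0,0,0.1,-0.06,-6.8,-1],[0,0,0,0.1,-0.06,-6.8,-1],[0,0,0,0.1,-0.06,-6.8,-1]]]'
python3 - <<'E'
from h import *
s=sense();print(s["eef_pos"],s["wrist_force"])
save("wrist","w26")
E
```

```text
time_s: 41.52
eef_pos: [585.1, -328.5, 49.3]
ee_rot: [-179.9, -0.1, 83.2]
wrist_force: [-0.0, 0.4, -1.8]
grip_width: 57.7
[ 585.14431305 -328.48450527   49.27702049] [-0.0314529   0.39532116 -1.76537271]
```

View pics/w26.png

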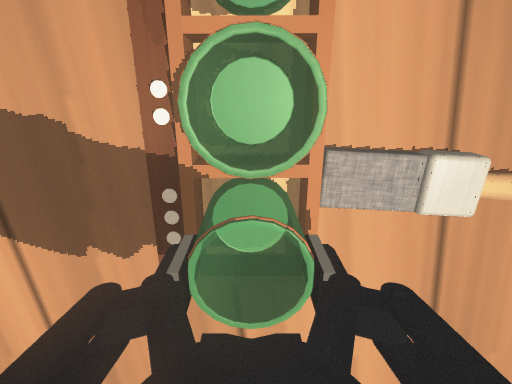

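```bash
python3 -m jog '[[[0,0,0,0,0,-0.45,-1],[0,0,0,0,0,-0.45,-1],[0,0,0,0,0,-0.45,0.6],[0,0,0,0,0,-0.45,1],[0,0,0,0,0,-0.45,1],[0,0,0,0,0,2,1],[0,0,0,0,0,5,1],[0,0,0,0,0,8,1],[0,0,0,-1,2,11,1],[0,0,0,-2,6,14,1],[0,0,0,-3,10,17,1],[0,0,0,-4,14,18,1]]]'
python3 - <<'E'
from h import *
s=sense();print(s["joint_positions"].round(1),s["ee_rot"],s["eef_pos"])
save("scene","s27")
im=cv2.imread("pics/s27.png")[150:270,80:280];cv2.imwrite("pics/s27.png",cv2.resize(im,(800,480),interpolation=cv2.INTER_CUBIC))
E
```

```text
time_s: 42.57
eef_pos: [550.8, -205.6, 226.6]
ee_rot: [179.7, 0.0, 83.1]
wrist_force: [1.4, 0.6, 0.7]
grip_width: 85.8
[-20.5  21.    0.3  69.    0.   76.4] [1.79736582e+02 2.89672050e-02 8.30942979e+01] [ 550.83352966 -205.61129439  226.59739422]
```

View pics/s27.png

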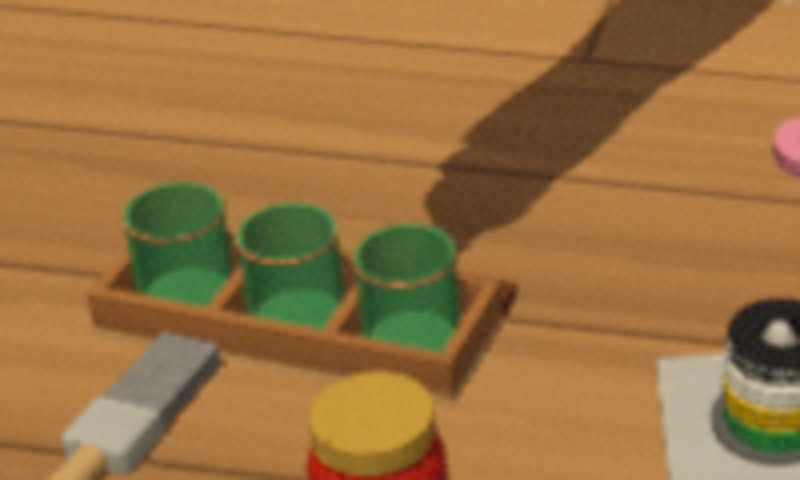

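```bash
python3 -m jog '[[[0,0,0.12,0.5,4,0,1],[0,0,0.24,1,8,0,1],[0,0,0.36,1.5,12,0,1],[0,0,0.48,2,16,0,1],[0,0,0.6,2.5,20,0,1],[0,0,0.72,3,24,0,1],[0,0,0.84,3.5,28,0,1],[0,0,0.96,4,32,0,1],[0,0,1.08,4.4,36,0,1],[0,0,1.2,4.4,39.6,0,1],[0,0,1.32,4.4,39.6,0,1],[0,0,1.44,4.4,39.6,0,1]]]'
python3 -m jog '[[[0,0,0.12,0,0,-1,1],[0,0,0.24,0,0,-2,1],[0,0,0.36,0,0,-2,1],[0,0,0.48,0,0,-2,1],[0,0,0.54,0,0,-2,1],[0,0,0.54,0,0,-2,1],[0,0,0.54,0,0,-2,1],[0,0,0.54,0,0,-2,1]]]'
python3 - <<'E'
from h import *
s=sense();print(s["joint_positions"].round(1),s["ee_rot"],s["eef_pos"])
save("wrist","w28")
cp=camera_params("wrist");np.savez("/tmp/w28",**cp)
cv2.imwrite("pics/w28z.png",cv2.resize(cv2.imread("pics/w28.png")[40:260,120:400],(764,600),interpolation=cv2.INTER_CUBIC))
E
```

```text
time_s: 43.62
eef_pos: [593.1, 200.3, 228.9]
ee_rot: [179.8, -0.3, 166.5]
wrist_force: [-0.5, 0.2, 0.3]
grip_width: 85.5
time_s: 44.28
eef_pos: [593.2, 200.3, 209.0]
ee_rot: [179.8, -0.3, -162.6]
wrist_force: [0.5, 0.3, -0.7]
grip_width: 85.1
[18.5 25.7  5.  69.6  0.3  1.2] [ 179.75498071   -0.2726771  -162.62653533] [593.15061726 200.31404345 208.99337507]
```

View pics/w28z.png

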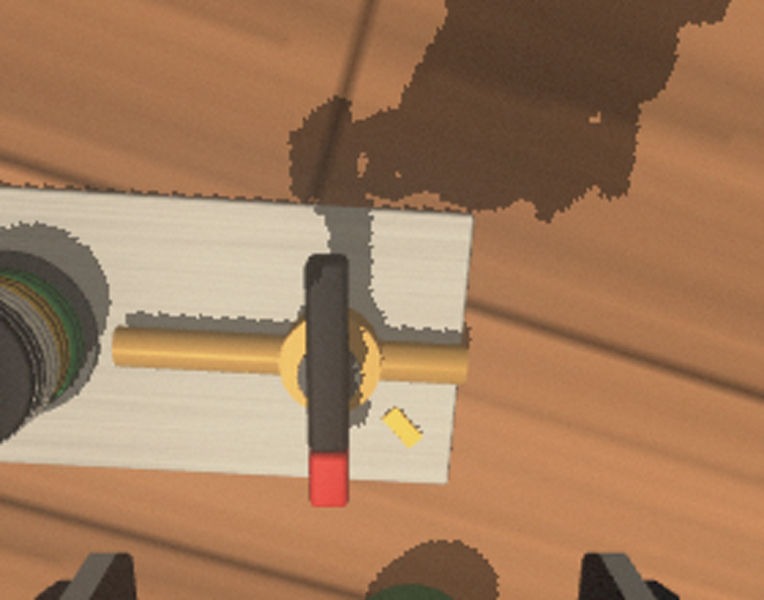

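```bash
python3 - <<'E'
from h import *
np.set_printoptions(precision=2,suppress=True)
p=dict(np.load("/tmp/w28.npz")); pp=(p,192/np.tan(np.radians(p["fov_y"]/2)))
k=764/280; Z=lambda u,v:(120+(u-.9)/k,40+(v-.9)/k)
b=lambda u,v,z:back("wrist",Z(u,v),z,pp)[:2]
ang=lambda v:np.degrees(np.arctan2(v[1],v[0]))
L=[b(307,280,70),b(309,500,70)];R=[b(349,280,70),b(348,500,70)]
print("bar dirs",ang(L[1]-L[0]),ang(R[1]-R[0]),"width",np.linalg.norm(L[0]-R[0]),np.linalg.norm(L[1]-R[1]))
e0,e1=b(328,256,70),b(329,506,70);print("ends",e0,e1,np.linalg.norm(e1-e0),(e0+e1)/2)
e0=b(328,268,70);print(e0,np.linalg.norm(e1-e0),(e0+e1)/2)
print("brass",b(330.5,362,32))
t=b(472,215,6)-b(10,185,6);u=b(447,483,6)-b(0,461,6);r=b(447,483,6)-b(472,215,6);print("plate y dir",ang(t)-90,ang(u)-90,"x dir",ang(r),np.linalg.norm(r))
m=b(402,427,6);print("mark",m)
E
```

```text
bar dirs 16.694313836470993 16.889236476074306 width 15.418530832485855 15.719810999859662
ends [552.08 176.92] [647.73 205.97] 99.97039586317123 [599.9  191.45]
[556.23 178.16] 95.63267915422004 [601.98 192.07]
brass [599.99 191.08]
plate y dir 13.72274415236295 14.200666595108274 x dir 14.521060819730788 128.20134854565987
mark [627.5  234.29]
```

```bash
python3 -m jog '[[[0,0,-0.01,0.73,-0.89,-3,0],[0,0,-0.01,0.73,-0.89,-6,0],[0,0,-0.01,0.73,-0.89,-9,0],[0,0,-0.01,0.73,-0.89,-12,0],[0,0,-0.01,0.73,-0.89,-14.5,0],[0,0,-0.01,0.73,-0.89,-15.8,0],[0,0,-0.01,0.73,-0.89,-16.1,0],[0,0,-0.01,0.73,-0.89,-16.1,0],[0,0,-0.01,0.73,-0.89,-16.1,0]]]'
python3 -m jog '[[[0,0,0,0,0,0,-0.3],[0,0,0,0,0,0,-1],[0,0,0,0,0,0,-1],[0,0,0,0,0,0,-1],[0,0,0,0,0,0,-1],[0,0,0,0,0,0,-1]]]' 30
```

```text
time_s: 45.08
eef_pos: [601.2, 191.6, 48.9]
ee_rot: [179.8, -0.2, -163.2]
wrist_force: [0.3, -0.3, -0.2]
grip_width: 42.8
time_s: 45.58
eef_pos: [602.8, 191.9, 50.8]
ee_rot: [179.8, 0.0, -163.2]
wrist_force: [0.1, -1.5, 5.9]
grip_width: 15.3
```

```bash
python3 -m jog '[[[0,0,0.08,-0.1,0,-0.1,-1],[0,0,0.16,-0.1,0,-0.1,-1],[0,0,0.24,-0.1,0,-0.1,-1],[0,0,0.32,-0.1,0,-0.1,-1],[0,0,0.4,-0.1,0,-0.1,-1],[0,0,0.48,-0.1,0,-0.1,-1],[0,0,0.56,-0.1,0,-0.1,-1],[0,0,0.64,-0.1,0,-0.1,-1],[0,0,0.7,-0.1,0,-0.1,-1],[0,0,0.738,-0.1,0,-0.1,-1],[0,0,0.738,-0.1,0,-0.1,-1],[0,0,0.738,-0.1,0,-0.1,-1]]]'
```

```text
time_s: 46.58
eef_pos: [602.5, 192.1, 50.8]
ee_rot: [179.9, 0.1, -121.0]
wrist_force: [-0.6, -0.1, 4.6]
grip_width: 15.5
```

```bash
python3 -m jog '[[[0,0,0,0,0,0,-0.4],[0,0,0,0,0,0,0],[0,0,0,0,0,0,0],[0,0,0,0,0,0,0],[0,0,0,0,0,3,0],[0,0,0,0,0,6,0],[0,0,0,0,0,10,0],[0,0,0,0,0,14,0],[0,0,0,-1,-1,16,0],[0,0,0,-1,-1,16,0],[0,0,0,-1,-1,16,0],[0,0,0,-1,-1,16,0]]]'
python3 - <<'E'
from h import *
s=sense();print(s["ee_rot"],s["eef_pos"])
save("wrist","w29")
cp=camera_params("wrist");np.savez("/tmp/w29",**cp)
cv2.imwrite("pics/w29z.png",cv2.resize(cv2.imread("pics/w29.png")[40:260,120:400],(764,600),interpolation=cv2.INTER_CUBIC))
E
```

```text
time_s: 47.58
eef_pos: [592.0, 182.0, 209.7]
ee_rot: [179.8, 0.0, -121.0]
wrist_force: [-0.6, -0.4, -0.5]
grip_width: 42.9
[ 1.79787334e+02  4.62955751e-02 -1.20980098e+02] [591.98183963 182.00618077 209.69220234]
```

View pics/w29z.png

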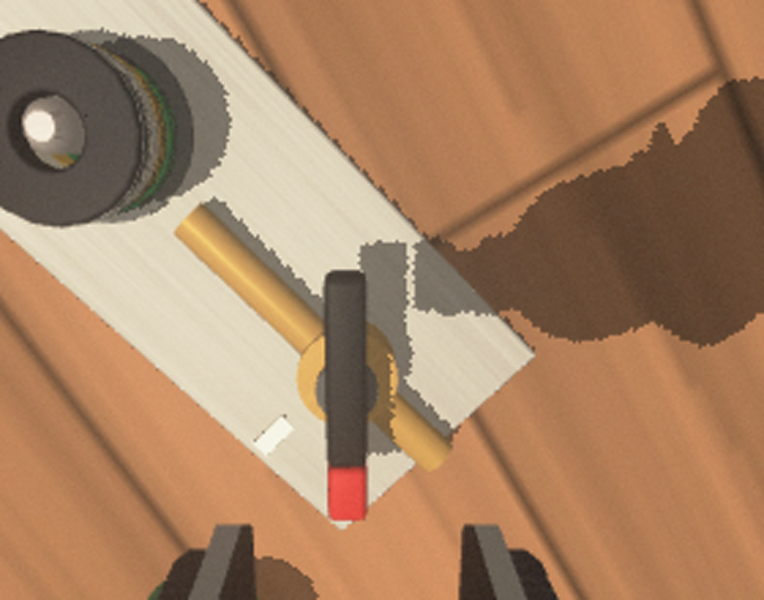

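```bash
python3 - <<'E'
from h import *
np.set_printoptions(precision=2,suppress=True)
p=dict(np.load("/tmp/w29.npz")); pp=(p,192/np.tan(np.radians(p["fov_y"]/2)))
k=764/280; Z=lambda u,v:(120+(u-.9)/k,40+(v-.9)/k)
b=lambda u,v,z:back("wrist",Z(u,v),z,pp)[:2]
ang=lambda v:np.degrees(np.arctan2(v[1],v[0]))
print("bar",ang(b(329,517,70)-b(325.5,290,70)),ang(b(367,517,70)-b(365,290,70)))
print("plate y",ang(b(534,351,6)-b(205,5,6))-90,ang(b(342,527,6)-b(5,239,6))-90,"x",ang(b(342,527,6)-b(534,351,6)))
save("scene","s30");save("top","t30")
im=cv2.imread("pics/s30.png")[160:300,80:440];cv2.imwrite("pics/s30.png",cv2.resize(im,(800,311),interpolation=cv2.INTER_CUBIC))
E
```

```text
bar 59.11986406909455 59.67222384370451
plate y 13.875124557396646 15.204949764565598 x 14.305936106256288
```

View pics/s30.png

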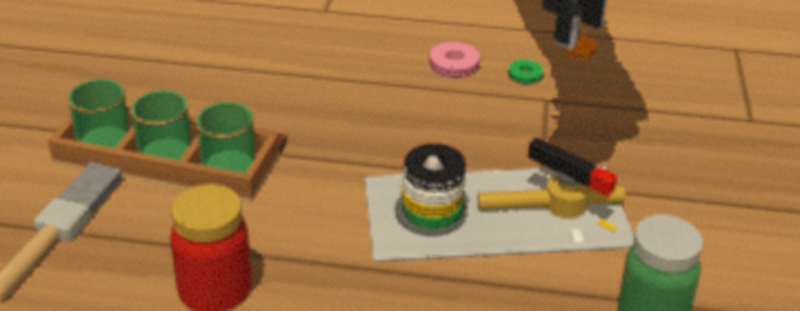

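View pics/t30.png

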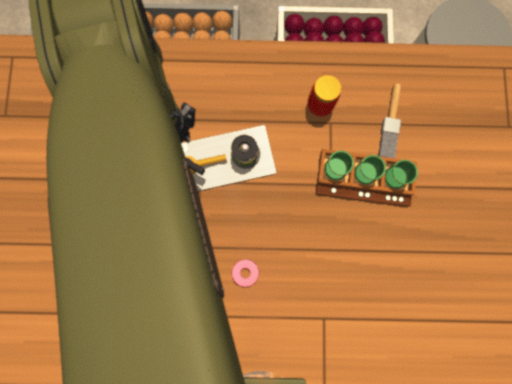

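```bash
python3 -c "
from rig import *
print(sign_off())"
```

```text
the job is handed in; nothing more can be done
None
```

The cider filter is set up and the job is handed in at about 47.7 s of the 210 s allowed. No verdict came back.

- **Rings:** all three rings were there. They went on the post green, yellow, white, with the black clamp on top. The wrist and scene pictures show the four stacked with no gaps seen.
- **Jars:** all three jars were there and were stood in pockets 1, 2 and 3, in that order. The scene and top pictures show all three upright. The middle jar had been knocked about 45 mm aside along the way, so I found it again before picking it up.
- **Valve:** I turned the handle last, from about 3° to about 45°. In the last wrist picture the red end lies at 59–60° and the stand's x axis at about 14°, which gives 45° give or take a degree.
- **Contact and bystanders:** the arm was clear of everything at hand-in. The full jars, brush and look-alike rings were not touched, and wrist force read at most about 11 N after any move.

**Checks that disagreed:**
- The scene camera placed things 4–6 mm farther out in x than the top camera, so I used the wrist camera for every final alignment.
- The yellow ring was gripped higher up than planned: the tool stood about 10 mm above the bench instead of 2 mm. It still went home without measurable side force.

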